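# Load the bulb forcing tray

### The job

Lift every bulb cup off the freely spinning turntable and stand each one fully down in a well of its own in the black forcing tray, and hang the dipper by its own hook over any side of the grey bulblet bin's rim, in whichever order you like. Only when all that is done, bring up the lamp: roll the dimmer's knurled thumbwheel with a fingertip, click by click, until the red ridge is at the very top, in line with the white marks. Leave the pot, the jar and the label box where they stand.

Things in the scene. Friction and masses are not known exactly. Their poses are not given: they have to be found in the camera images.
- cup0_center (a point): Forcing cup: a turquoise plastic cup filled by one brown bulb with a short yellow shoot, one rigid piece of about 150 g with a weighted foot, so that it does not tip easily. Cup 50 mm across at the top and 49 mm across down to 10 mm above its foot, where it tapers to 40 mm; cup 60 mm tall, shoot top 86 mm above the foot. The point is on its axis, 30 mm above its foot; z is up along its axis. Starts standing on the turntable. None if absent this time.
- cup1_center (a point): Forcing cup: a turquoise plastic cup filled by one brown bulb with a short yellow shoot, one rigid piece of about 150 g with a weighted foot, so that it does not tip easily. Cup 50 mm across at the top and 49 mm across down to 10 mm above its foot, where it tapers to 40 mm; cup 60 mm tall, shoot top 86 mm above the foot. The point is on its axis, 30 mm above its foot; z is up along its axis. Starts standing on the turntable. None if absent this time.
- cup2_center (a point): Forcing cup: a turquoise plastic cup filled by one brown bulb with a short yellow shoot, one rigid piece of about 150 g with a weighted foot, so that it does not tip easily. Cup 50 mm across at the top and 49 mm across down to 10 mm above its foot, where it tapers to 40 mm; cup 60 mm tall, shoot top 86 mm above the foot. The point is on its axis, 30 mm above its foot; z is up along its axis. Starts standing on the turntable. None if absent this time.
- cup3_center (a point): Forcing cup: a turquoise plastic cup filled by one brown bulb with a short yellow shoot, one rigid piece of about 150 g with a weighted foot, so that it does not tip easily. Cup 50 mm across at the top and 49 mm across down to 10 mm above its foot, where it tapers to 40 mm; cup 60 mm tall, shoot top 86 mm above the foot. The point is on its axis, 30 mm above its foot; z is up along its axis. Starts standing on the turntable. None if absent this time.
- cup4_center (a point): Forcing cup: a turquoise plastic cup filled by one brown bulb with a short yellow shoot, one rigid piece of about 150 g with a weighted foot, so that it does not tip easily. Cup 50 mm across at the top and 49 mm across down to 10 mm above its foot, where it tapers to 40 mm; cup 60 mm tall, shoot top 86 mm above the foot. The point is on its axis, 30 mm above its foot; z is up along its axis. Starts standing on the turntable. None if absent this time.
- turntable_centre (a point): Centre of the top face of the turntable's aluminium platter: a disc 250 mm across inside a raised lip (258 mm across outside, 4 mm thick) that stands 11 mm above the disc; the disc's top is 25 mm above the bench, the lip's 36 mm. It spins freely on an upright axis when touched, and comes to rest in a few seconds. The base stays put.
- tray: Black forcing tray, fixed to the bench: 236 mm (its x) x 158 mm (its y) x 30 mm, with six round wells. Origin at the centre of its underside on the bench, x and y along its sides, z up.
- tray_hole0 (a point): Centre of the mouth of one of the tray's six wells, at the tray's top face 30 mm above the bench. Wells are 55 mm across with a small chamfer, 18 mm deep, 78 mm apart in a 3 x 2 pattern (three along the tray's x); a cup stands loosely in one, its foot 12 mm above the bench.
- tray_hole1 (a point): Centre of the mouth of one of the tray's six wells, at the tray's top face 30 mm above the bench. Wells are 55 mm across with a small chamfer, 18 mm deep, 78 mm apart in a 3 x 2 pattern (three along the tray's x); a cup stands loosely in one, its foot 12 mm above the bench.
- tray_hole2 (a point): Centre of the mouth of one of the tray's six wells, at the tray's top face 30 mm above the bench. Wells are 55 mm across with a small chamfer, 18 mm deep, 78 mm apart in a 3 x 2 pattern (three along the tray's x); a cup stands loosely in one, its foot 12 mm above the bench.
- tray_hole3 (a point): Centre of the mouth of one of the tray's six wells, at the tray's top face 30 mm above the bench. Wells are 55 mm across with a small chamfer, 18 mm deep, 78 mm apart in a 3 x 2 pattern (three along the tray's x); a cup stands loosely in one, its foot 12 mm above the bench.
- tray_hole4 (a point): Centre of the mouth of one of the tray's six wells, at the tray's top face 30 mm above the bench. Wells are 55 mm across with a small chamfer, 18 mm deep, 78 mm apart in a 3 x 2 pattern (three along the tray's x); a cup stands loosely in one, its foot 12 mm above the bench.
- tray_hole5 (a point): Centre of the mouth of one of the tray's six wells, at the tray's top face 30 mm above the bench. Wells are 55 mm across with a small chamfer, 18 mm deep, 78 mm apart in a 3 x 2 pattern (three along the tray's x); a cup stands loosely in one, its foot 12 mm above the bench.
- bin: Grey open bin, fixed to the bench, with brown bulblets at the bottom: 140 mm (its x) x 180 mm (its y) x 112 mm high, upright walls 5 mm thick. Origin at the centre of its underside on the bench, z up; its -x side is turned roughly to the robot. The dipper may hang on any of its four sides.
- dipper_grip (a point): Centre of the dipper's orange grip block, 24 mm (x) x 22 mm (y) x 46 mm (z). The dipper is one rigid piece of about 140 g that starts standing on the bench on its steel cup. z is up; x points from the cup towards the hook. The cup is 54 mm across and 40 mm tall, its axis 29.5 mm behind (-x) the grip's centre, its foot 125 mm below it. An upright stem 18 mm wide, 5 mm thick, joins cup and grip.
- dipper_hook (a point): The point of the dipper that comes to lie on the rim: underside of the hook's bridge, in the middle of its gap; 39 mm below and 9.5 mm ahead (+x) of the grip's centre, 86 mm above the cup's foot. The hook is 18 mm wide; its gap is 14 mm between the stem (on the -x side) and the prong (+x side, 4 mm thick, reaching 24 mm below this point). Axes as the grip's.
- wheel_top (a point): Fixed point at the very top of the lamp dimmer's thumbwheel, 80 mm above the bench; its axes are those of the grey dimmer box (100 x 62 mm, fixed, cheeks 55 mm high, with a white mark on each cheek at the same x as this point). The wheel is black, upright, 30 mm in radius to the tips of its 18 ridges, 22 mm wide, turning about the box's y axis; its upper 25 mm stands clear of the box.
- wheel (a joint): Turn of the dimmer's thumbwheel in rad: 0 when its one red ridge is at the very top in line with the white marks; negative at the start, the red ridge then leaning to the box's -x side. Pushing the top of the wheel to the box's +x increases it: 30 mm along the rim is 1 rad, one ridge (a click) is 0.35 rad. No springs and no felt detents: light even friction, below 1 N at the rim, and it stays where it is left. Stops at -1.9 and 1.0.
- spare_pot: Bystander: empty terracotta pot, 80 mm across, 70 mm tall; origin at the centre of its underside.
- feed_jar: Bystander: amber jar, 60 mm across, 85 mm tall; origin at the centre of its underside.
- label_box: Bystander: cardboard box 50 x 70 x 50 mm; origin at the centre of its underside.
There are look-alikes about, which are no part of the job. What is shaped like the part that bears cup3_center but pink is not meant.

How it is judged:
On the way, in this order (a step that is already met when the one before it is completed fails the run):
1. every cup present stands in a well of the tray and the dipper hangs on the bin's rim (horizontal distance between each of cup0_center, cup1_center, cup2_center, cup3_center, cup4_center and tray below 0.1 m and height (world z) of cup0_center between 0.036 and 0.05 m and angle between each of cup0_center, cup1_center, cup2_center, cup3_center, cup4_center's own z axis and vertical below 0.2 rad and height (world z) of cup1_center between 0.036 and 0.05 m and height (world z) of cup2_center between 0.036 and 0.05 m and height (world z) of cup3_center between 0.036 and 0.05 m and height (world z) of cup4_center between 0.036 and 0.05 m and height (world z) of dipper_hook between 0.104 and 0.122 m and angle between dipper_hook's own z axis and vertical below 0.35 rad and ((x of dipper_hook in the frame of bin between -0.0815 and -0.0535 m and y of dipper_hook in the frame of bin between -0.085 and 0.085 m) or (x of dipper_hook in the frame of bin between 0.0535 and 0.0815 m and y of dipper_hook in the frame of bin between -0.085 and 0.085 m) or (y of dipper_hook in the frame of bin between -0.1015 and -0.0735 m and x of dipper_hook in the frame of bin between -0.065 and 0.065 m) or (y of dipper_hook in the frame of bin between 0.0735 and 0.1015 m and x of dipper_hook in the frame of bin between -0.065 and 0.065 m))), for 0.3 s.
2. then the thumbwheel is brought to the white marks (value of joint wheel between -0.16 and 0.16 rad), for 0.2 s.
At the end, for the whole second after the job is handed in: Every cup present stands fully down in a well of its own in the tray (upright within 0.2 rad); the dipper hangs at rest by its hook on a side of the bin's rim, upright within 0.35 rad; the red ridge is within 0.16 rad (half a click) of the white marks; all at rest (all of step 1 and all of step 2 and linear speed of each of cup0, cup1, cup2, cup3, cup4, dipper below 0.03 m/s); the robot touches nothing.
It fails at once if a bystander (pot, jar or label box) is shoved more than 3 cm (distance of any of spare_pot, feed_jar, label_box from where it was at the start of the episode above 0.03 m).
Of cup0, cup1, cup2, cup3, cup4 only 3 to 5 are there at a start; the rules pass over those that are not, and their reading is None.
At some moment in a run one of cup0, cup1, cup2, cup3, cup4 may be knocked a few centimetres aside while the robot is not near it.
It also fails if it takes over 210 s, if anything falls off the work surface, if the arm or the gripper's body presses on something with over 40 N, if the wrist force passes 120 N, or if a joint passes its speed limit or range.

### The arm

A 6-joint arm with a two-finger parallel gripper is mounted at the origin on the work surface. World frame = base frame: x ahead of the robot, y to its left, z up, the work surface at z = 0. Lengths are in m, angles in rad, forces in N, time in s.
With the tool pointing down it reaches from about 0.425 to 0.95 m from the base axis. Payload 14.7 kg.
Tool frame: the origin (TCP) lies midway between the tips of the shut fingers; the grasp point (between the pads) lies 19 mm behind it; z points along the fingers, y is the line along which they close (so a half turn about z gives the same grasp; the last joint's range is limited). The gripper opens to 85 mm and grips with 20 to 120 N. Pads are 22 mm wide; open, the fingers measure 114 mm over their backs; the gripper's body (76 mm by 85 mm) begins 54 mm behind the grasp point. The pads swing forward as they close: fully open they stand 13 mm farther back than shut.
Start: joints at [1.099, 0.48, 1.596, -0, 1.065, -0.047], TCP at [0.268, 0.592, 0.231] pointing down, gripper open.
Joint ranges: [-2.75, 2.75], [-0.82, 2.05], [0.23, 2.67], [-1.56, 4.7], [0.09, 2.69], [-2.92, 2.92]. Speed limits (rad/s): [1.89, 1.89, 2.39, 3.01, 3.01, 3.01].

### API

Orientations are given as a unit quaternion [x, y, z, w].
In Python, from plant import bot gives the robot as it stands. The module is installed in compiled form; this text tells all that it offers.
- The arm moves only by the tool carry_out, never from a script. Its argument "rows" is a list of rows, each an object with "hand": the gripper command: -1 is shut, 1 is fully open, values between are in proportion; "dp": the shift along the tool's x, y, z normalised to -1 to 1, where 1 is 25 cm, a list of three; "turn": the turn, a rotation vector about the tool's x, y, z normalised to -1 to 1, where 1 is 180 degrees, a list of three. In form: [{"hand": hand, "dp": [dx, dy, dz], "turn": [wx, wy, wz]}, ...]. A call has exactly 5 rows; each row shifts and turns the commanded pose from where the row before left it, along the tool's axes as they then stand; what a row does not reach is not made up. A row lasts 1/8 s, in which the tool goes at most 62.5 mm and 10.7 degrees, less where a joint would pass 70% of its speed; a pose out of reach is approached as far as the arm can. A call with a number of a shift or a turn outside -1 to 1 is refused whole. A call with a gripper value outside its range is refused whole. The fingers move at their own pace and stop on an object; "squeeze" is the grip in N (left out, the last holds). Time passes only in rows, so rows that do not move let the fingers close, or fill a call up. It gives the time, the measured TCP pose, the force, the opening and the grip force at its end, in the units of the state.
- bot.get_obs(): the state, without advancing time (a new reading comes with each control period).
- bot.read_camera(name): name is "scene" or "side" or "wrist"; returns a dict with "color" (480x640x3 uint8, blue, green, red), "range_z" (480x640 float32, m along the optical axis (not along the pixel's ray), 0 where there is no reading), "vertical_fov" (degrees; the focal length in pixels is half the picture's height over the tangent of half this angle, whatever the lens; pixels are square), "cx", "cy" (the principal point, pixels), "k1" (the pictures are not rectified: a ray, as slopes to the right and down, at radius r is drawn at 1 + k1 r^2 times it, then the intrinsics apply), "pose" (4x4, takes a point from camera to world coordinates); the wrist camera has in their place "hand_eye" (4x4, takes a point from camera to tool coordinates, whose origin is the TCP and whose axes are the flange's). Camera axes: x right, y up, looking along -z (the intrinsics and any distortion apply to the point x, -y, -z); pixel columns grow to the right and rows downward; lengths in m; the calibration is good to about 2 mm. A picture is of the moment at which its call begins: read the wrist's pose just before it.
- bot.finish_job(): hands the job in; it is judged then, once.
The state is a dict: "time_s": time; "joints": joint angles; "qd": joint speeds; "joint_torque": joint torques, N m; "tcp_pos": TCP position; "eef_rot": TCP orientation; "force": force on the tool from outside, world axes, zero at the start; "torque": the same for the moment, N m; "grip_width": finger opening in m; "grasp_force": force on a finger pad.
Only numpy, scipy, OpenCV 4.12 (cv2) and the standard library are available. Lean on these libraries where they do the work, as an engineer would, in place of code of your own. Each camera call takes 0.05 s, during which the arm holds its last target. There are 200 camera calls.

## Working session

There is one attempt and no reset: what is moved stays moved. The work goes in short steps, Python scripts to look and compute and a tool call to move; the robot and the scene stay as the last step left them, time stands still between calls to the robot, and variables do not carry over. Pictures are saved under pics/ and viewed, at most 14 in all, crops included, and the job is handed in when it is done.

Besides the shell and the picture viewer there is one more tool, called after "Request:" by a JSON object that holds its "name" and its "arguments", one argument or row to a line. carry_out: Moves the arm, as the interface text tells. Scaled input: -1 to 1 covers 25 cm each way for a shift and 180 degrees each way for a turn. Its arguments: {"type":"object","properties":{"rows":{"type":"array","items":{"type":"object","properties":{"hand":{"type":"number"},"dp":{"type":"array","items":{"type":"number","minimum":-1,"maximum":1}},"turn":{"type":"array","items":{"type":"number","minimum":-1,"maximum":1}}}}},"squeeze":{"type":"number"}},"required":["rows"]}

```bash
ls; mkdir -p pics; cat > h.py <<'E'
import numpy as np, cv2
from plant import bot
from scipy.spatial.transform import Rotation as R
def cam(n):
    o=bot.get_obs(); c=bot.read_camera(n)
    if n=='wrist':
        T=np.eye(4);T[:3,:3]=R.from_quat(o['eef_rot']).as_matrix();T[:3,3]=o['tcp_pos']
        c['pose']=T@np.array(c['hand_eye'])
    c['pose']=np.array(c['pose']); c['f']=240/np.tan(np.radians(c['vertical_fov'])/2); return c
def rays(c,uv):
    uv=np.asarray(uv,float).reshape(-1,1,2)
    K=np.array([[c['f'],0,c['cx']],[0,c['f'],c['cy']],[0,0,1]])
    n=cv2.undistortPoints(uv,K,np.array([c['k1'],0,0,0,0.])).reshape(-1,2)
    return np.c_[n[:,0],-n[:,1],-np.ones(len(n))]
def plane(c,uv,z):
    d=rays(c,uv)@c['pose'][:3,:3].T; o=c['pose'][:3,3]
    return o+d*((z-o[2])/d[:,2])[:,None]
def cloud(c,mask=None):
    v,u=np.nonzero((c['range_z']>0)&(mask if mask is not None else True))
    z=c['range_z'][v,u]
    p=rays(c,np.c_[u,v])*z[:,None]
    return p@c['pose'][:3,:3].T+c['pose'][:3,3],np.c_[u,v]
def proj(c,p):
    q=(np.asarray(p,float).reshape(-1,3)-c['pose'][:3,3])@c['pose'][:3,:3]
    n=np.c_[q[:,0]/-q[:,2],-q[:,1]/-q[:,2]]; r2=(n**2).sum(1,keepdims=True)
    return n*(1+c['k1']*r2)*c['f']+[c['cx'],c['cy']]
E
python3 - <<'E'
from h import *
for n in ['scene','side']:
    c=cam(n); cv2.imwrite(f'pics/{n}0.png',c['color']); print(n,c['pose'].round(3).tolist(),c['vertical_fov'],c['k1'],(c['range_z']>0).mean())
print(bot.get_obs())
E
```

```text
pics
scene [[0.349, -0.746, 0.567, 1.193], [0.937, 0.274, -0.217, -0.377], [0.007, 0.607, 0.794, 1.048], [0.0, 0.0, 0.0, 1.0]] 48.28262011194625 -0.0836728539467801 0.99595703125
side [[0.78, 0.481, -0.401, 0.056], [-0.626, 0.605, -0.493, -0.71], [0.006, 0.635, 0.772, 1.035], [0.0, 0.0, 0.0, 1.0]] 53.57180813803264 -0.07590203137849302 0.9958951822916666
{'time_s': 0.1, 'joints': array([ 1.09943165e+00,  4.80759319e-01,  1.59685012e+00, -8.97611247e-06,
        1.06511786e+00, -4.65939413e-02]), 'qd': array([-0.00111251, -0.00069268,  0.00047959, -0.00042161,  0.00178843,
        0.00143395]), 'joint_torque': array([-1.83830023e-03, -9.52245283e+01, -4.31038606e+01, -3.46501165e-04,
        5.23545852e-03,  7.68434302e-05]), 'tcp_pos': array([0.26767098, 0.59188915, 0.23072831]), 'eef_rot': array([ 2.10790107e-01,  9.77531181e-01, -5.49410554e-04, -1.41494207e-04]), 'force': array([-0.18315652,  0.89298072,  0.1110358 ]), 'torque': array([-0.00026262, -0.06083508, -0.03374728]), 'grasp_force': 0.0, 'grip_width': 0.08582689807157094}
```

View pics/scene0.png

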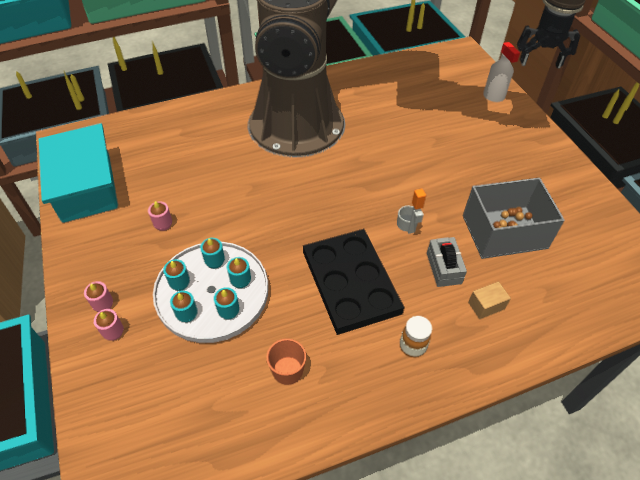

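View pics/side0.png

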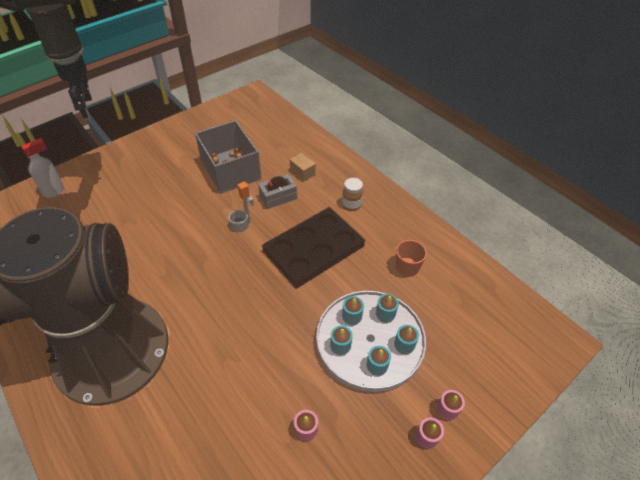

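The cups are the five turquoise ones on the turntable, at scene pixels (212,252), (176,275), (238,271), (183,305) and (226,303). Look-alikes to leave alone are the pink cups at (159,215), (97,297) and (109,324) and the turquoise crate at (78,170). The dipper is at (413,210), dimmer (447,260), tray (352,280), bin (513,217).

```bash
cat > m.py <<'E'
from h import *
P=[];C=[]
for n in ['scene','side']:
    c=cam(n); p,uv=cloud(c); P.append(p); C.append(c['color'][uv[:,1],uv[:,0]])
    np.savez(f'{n}.npz',p=p,c=C[-1])
def box(p,x,y,z): return (p[:,0]>x[0])&(p[:,0]<x[1])&(p[:,1]>y[0])&(p[:,1]<y[1])&(p[:,2]>z[0])&(p[:,2]<z[1])
# ortho top view x 0.2..1.0 (up), y -0.6..0.6 left
for k in range(2):
    p=P[k];print(k,'bench',np.median(p[box(p,(.3,.9),(-.5,.5),(-.01,.01)),2]))
im=np.zeros((560,780,3),np.uint8); zb=np.full((560,780),-1.)
for p,c in zip(P,C):
    m=box(p,(.2,.9),(-.5,.475),(-.02,.25)); p=p[m];c=c[m]
    o=np.argsort(p[:,2]);p=p[o];c=c[o]
    r=((.9-p[:,0])*800).astype(int);q=((.475-p[:,1])*800).astype(int)
    ok=p[:,2]>zb[r,q]; im[r[ok],q[ok]]=c[ok]; zb[r[ok],q[ok]]=p[ok,2]
im=cv2.medianBlur(im,3)
for a in range(2,9): cv2.putText(im,f'{a/10}',(0,int((.9-a/10)*800)+4),0,.35,(255,255,255),1)
for a in range(-4,5): cv2.putText(im,f'{a/10}',(int((.475-a/10)*800)-8,10),0,.35,(255,255,255),1)
cv2.imwrite('pics/top.png',im)
E
python3 m.py
```

```text
0 bench -0.0014542947719615729
1 bench 0.0009142313876969732
```

View pics/top.png

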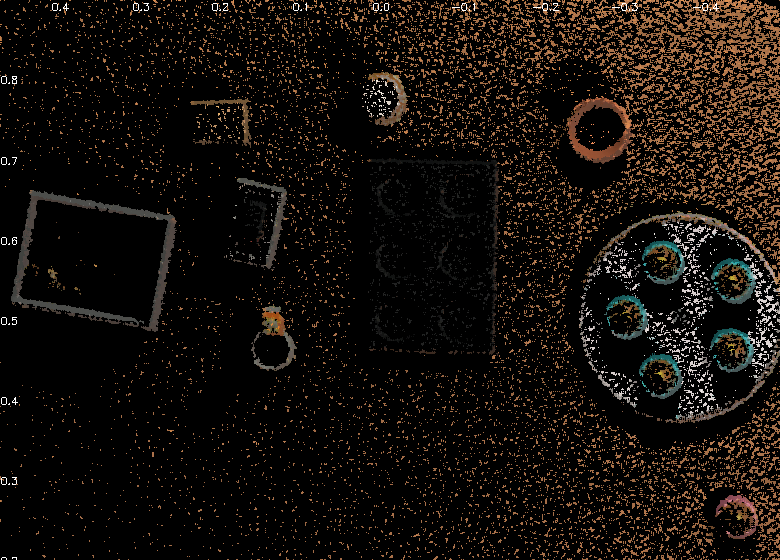

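The fused top view shows all the parts clearly: five turquoise cups, the tray at about (0.58,-0.06), the bin at (0.57,0.36), the dipper at (0.48,0.14) and the dimmer at (0.62,0.16). Next I'll fit their poses.

```bash
cat > fit.py <<'E'
import numpy as np, cv2
from scipy.optimize import least_squares
from scipy.cluster.vq import kmeans2
D=[np.load(f'{n}.npz') for n in ('scene','side')]
off=[-0.00145,0.0009]
P=np.vstack([d['p']-[0,0,o] for d,o in zip(D,off)]);C=np.vstack([d['c'] for d in D]);K=np.r_[[0]*len(D[0]['p']),[1]*len(D[1]['p'])]
H=cv2.cvtColor(C[None],cv2.COLOR_BGR2HSV)[0].astype(int)
def B(x,y,z):return (P[:,0]>x[0])&(P[:,0]<x[1])&(P[:,1]>y[0])&(P[:,1]<y[1])&(P[:,2]>z[0])&(P[:,2]<z[1])
def circ(q,r=None):
    c0=q.mean(0)
    f=lambda v:np.hypot(*(q-v[:2]).T)-(r or v[2])
    s=least_squares(f,[*c0,r or .05],loss='soft_l1',f_scale=.002);return s.x.round(4)
def rect(m):
    r=cv2.minAreaRect(P[m][:,:2].astype(np.float32)*1000);return [np.round(x,1) for x in r]
if __name__=='__main__':
    for k in (0,1,None):
        kk=(K==k) if k is not None else K>=0
        m=B((.3,.75),(-.55,-.2),(.031,.040))&kk; m&=np.hypot(P[:,0]-.5,P[:,1]+.375)>.115
        t=circ(P[m][:,:2]);print('table',k,t)
        m=B((.35,.65),(-.52,-.25),(.075,.088))&kk&(H[:,0]>80)&(H[:,0]<100)&(H[:,1]>80)
        q=P[m][:,:2]
        for s in [(.575,-.355),(.55,-.44),(.505,-.31),(.465,-.44),(.43,-.35)]:
            n=q[np.hypot(*(q-s).T)<.033];print('  cup',circ(n,.0247),len(n))
        m=B((.42,.72),(-.16,.04),(.026,.034))&kk&(C.max(1)<70);print('tray',rect(m),m.sum())
        m=B((.45,.7),(.24,.48),(.108,.116))&kk;print('bin',rect(m))
        m=B((.42,.56),(.08,.2),(.12,.165))&kk&(H[:,0]<18)&(H[:,1]>170);print('grip',rect(m),np.percentile(P[m],[2,50,98],0).round(4).tolist())
        m=B((.42,.56),(.08,.2),(.034,.044))&kk;print('dcup',circ(P[m][:,:2]),m.sum())
        m=B((.42,.56),(.08,.2),(.06,.095))&kk;print('hookpts',P[m][:,:2].mean(0),rect(m),m.sum())
        m=B((.56,.7),(.1,.2),(.051,.059))&kk;print('cheeks',rect(m))
        m=B((.56,.7),(.1,.2),(.058,.09))&kk;print('wheel',rect(m),P[m].mean(0),P[m][:,2].max())
        m&=((H[:,0]<8)|(H[:,0]>172))&(H[:,1]>120);print('red',P[m].mean(0) if m.any() else 0,m.sum())
E
python3 fit.py
```

```text
table 0 [ 0.5051 -0.3747  0.1266]
  cup [ 0.5723 -0.3524  0.0247] 183
  cup [ 0.5489 -0.4402  0.0247] 197
  cup [ 0.5033 -0.3061  0.0247] 154
  cup [ 0.4626 -0.4386  0.0247] 171
  cup [ 0.4299 -0.3489  0.0247] 143
tray [array([580.6, -64.3]), array([158.5, 239.4]), np.float64(89.1)] 3604
bin [array([575. , 361.6]), array([183.5, 145. ]), np.float64(79.6)]
grip [array([495.4, 136.4]), array([24.5, 26. ]), np.float64(88.5)] [[0.4832, 0.1245, 0.1206], [0.5007, 0.1325, 0.1425], [0.5076, 0.1463, 0.151]]
dcup [0.468  0.1399 0.0277] 96
hookpts [0.50681278 0.13372525] [array([503.4, 135.7]), array([20.5, 27.5]), np.float64(86.9)] 131
cheeks [array([620.4, 159.5]), array([ 62.3, 102.9]), np.float64(75.9)]
wheel [array([623.2, 157.9]), array([55.5, 94.3]), np.float64(80.8)] [0.62482137 0.15629342 0.06976854] 0.08348059776032063
red [0.60233824 0.16126829 0.07307437] 23
table 1 [ 0.501  -0.3777  0.1271]
  cup [ 0.5721 -0.3537  0.0247] 92
  cup [ 0.5479 -0.4428  0.0247] 109
  cup [ 0.5034 -0.3077  0.0247] 95
  cup [ 0.4616 -0.4409  0.0247] 131
  cup [ 0.4299 -0.3505  0.0247] 107
tray [array([575
[... 813 characters left out ...]
] 302
  cup [ 0.4299 -0.3496  0.0247] 250
tray [array([579.2, -66.7]), array([163.3, 242.1]), np.float64(89.1)] 5862
bin [array([573.7, 358.7]), array([190.4, 145.1]), np.float64(79.1)]
grip [array([494.9, 133.5]), array([28.5, 27.7]), np.float64(83.4)] [[0.4817, 0.1204, 0.1205], [0.496, 0.13, 0.1433], [0.5074, 0.1459, 0.1509]]
dcup [0.4651 0.1349 0.0253] 193
hookpts [0.50496768 0.13162912] [array([503.3, 132.8]), array([25.9, 27.8]), np.float64(88.5)] 204
cheeks [array([619.8, 156.8]), array([ 68.1, 102.8]), np.float64(75.5)]
wheel [array([620. , 157.8]), array([ 56.9, 100.6]), np.float64(81.0)] [0.62156605 0.15494897 0.06936279] 0.08348059776032063
red [0.60048437 0.1608947  0.07094362] 41
```

```bash
cat >> fit.py <<'E'
    print('---')
    for k in (0,1):
        kk=K==k
        m=B((.42,.56),(.08,.2),(.145,.155))&kk&(H[:,0]<18)&(H[:,1]>150);print('griptop',k,rect(m),m.sum(),np.median(P[m][:,2]))
        m=B((.42,.56),(.08,.2),(.083,.096))&kk;print('bridge',rect(m),m.sum())
        m=B((.45,.7),(.24,.48),(.109,.115))&kk;q=P[m][:,:2]
        c=np.array([.5735,.360]);a=np.radians(-10.4);x=np.array([np.cos(a),np.sin(a)]);y=np.array([-x[1],x[0]])
        l=(q-c)@np.c_[x,y]; w=l[(l[:,0]<-.055)&(abs(l[:,1])<.075)]; print('wall -x: local x pct',np.percentile(w[:,0],[3,50,97]).round(4),'slope',np.polyfit(w[:,1],w[:,0],1).round(4))
E
python3 fit.py|sed -n '/---/,$p'
cat > plan.py <<'E'
# usage: plan.py x y z [x y z ...]  -> total tool-axis shift in dp units per leg (from measured pose)
import sys; from h import *
o=bot.get_obs(); Rm=R.from_quat(o['eef_rot']).as_matrix(); p=np.array(o['tcp_pos'])
y=Rm[:,1]; print('t',round(o['time_s'],2),'tcp',p.round(4),'yaw_y',np.degrees(np.arctan2(y[1],y[0])).round(2),'tilt',np.degrees(np.arccos(-Rm[2,2])).round(2),'w',round(o['grip_width'],4),'gf',round(o['grasp_force'],1),'F',np.round(o['force'],1))
a=np.array(list(map(float,sys.argv[1:]))).reshape(-1,3)
for q in a: print(q,'dp total',((q-p)@Rm/.25).round(4)); p=q
E
python3 plan.py .46 .35 .23
```

```text
---
griptop 0 [array([494.3, 135.9]), array([22.4, 24.2]), np.float64(87.8)] 70 0.14823948588837482
bridge [array([505.4, 135.5]), array([20.4, 23.8]), np.float64(88.5)] 70
wall -x: local x pct [-0.0693 -0.0648 -0.0612] slope [-0.0084 -0.065 ]
griptop 1 [array([492.4, 131.4]), array([21.5, 23. ]), np.float64(88.2)] 46 0.14831204319981284
bridge [array([501.9, 128.4]), array([24.5, 17.9]), np.float64(2.2)] 37
wall -x: local x pct [-0.0714 -0.0688 -0.0664] slope [ 0.0002 -0.0689]
t 0.2 tcp [0.2677 0.592  0.2309] yaw_y 65.66 tilt 0.05 w 0.0852 gf 0.0 F [-0.3 -1.  -0. ]
[0.46 0.35 0.23] dp total [-1.0996 -0.5651  0.004 ]
```

Request:
{"name": "carry_out", "arguments": {
  "rows": [
    {"hand":1,"dp":[0,0,0],"turn":[0,0,-0.0555]},
    {"hand":1,"dp":[0,0,0],"turn":[0,0,-0.0555]},
    {"hand":1,"dp":[-0.115,-0.196,0],"turn":[0,0,0]},
    {"hand":1,"dp":[-0.115,-0.196,0],"turn":[0,0,0]},
    {"hand":1,"dp":[-0.115,-0.196,0],"turn":[0,0,0]}
  ]
}}

```text
time_s: 0.82
tcp_pos: [0.3431, 0.4376, 0.2312]
eef_rot: [0.038, 0.999, -0.0, 0.0]
force: [1.0, 0.6, 0.3]
grip_width: 0.0858
grasp_force: 0.0
```

Request:
{"name": "carry_out", "arguments": {
  "rows": [
    {"hand":1,"dp":[-0.115,-0.196,0],"turn":[0,0,0]},
    {"hand":1,"dp":[-0.115,-0.196,0],"turn":[0,0,0]},
    {"hand":1,"dp":[-0.115,-0.196,0],"turn":[0,0,0]},
    {"hand":1,"dp":[-0.115,-0.196,0],"turn":[0,0,0]},
    {"hand":1,"dp":[-0.115,-0.196,0],"turn":[0,0,0]}
  ]
}}

```text
time_s: 1.45
tcp_pos: [0.468, 0.1822, 0.2314]
eef_rot: [0.038, 0.999, 0.0, 0.0]
force: [1.7, -0.3, 0.6]
grip_width: 0.0854
grasp_force: 0.0
```

Request:
{"name": "carry_out", "arguments": {
  "rows": [
    {"hand":1,"dp":[-0.115,-0.196,0],"turn":[0,0,0]},
    {"hand":1,"dp":[0,0,0],"turn":[0,0,0]},
    {"hand":1,"dp":[0,0,0],"turn":[0,0,0]},
    {"hand":1,"dp":[0,0,0],"turn":[0,0,0]},
    {"hand":1,"dp":[0,0,0],"turn":[0,0,0]}
  ]
}}

```text
time_s: 2.08
tcp_pos: [0.4919, 0.1338, 0.2313]
eef_rot: [0.037, 0.999, 0.0, -0.0]
force: [0.2, -0.1, 0.1]
grip_width: 0.0854
grasp_force: 0.0
```

```bash
python3 - <<'E'
from h import *
import os; os.system('python3 plan.py .4933 .1336 .23')
c=cam('wrist'); cv2.imwrite('pics/w1.png',c['color']); p,uv=cloud(c); 
print(c['pose'].round(3).tolist(),c['vertical_fov'])
hs=cv2.cvtColor(c['color'],cv2.COLOR_BGR2HSV)[uv[:,1],uv[:,0]].astype(int)
print('bench',np.median(p[(abs(p[:,2])<.012),2]))
m=(hs[:,0]<18)&(hs[:,1]>150)&(p[:,2]>.142)&(p[:,2]<.156)&(np.hypot(p[:,0]-.493,p[:,1]-.133)<.04)
print(m.sum(),p[m].mean(0),cv2.minAreaRect((p[m][:,:2]*1000).astype(np.float32)))
np.savez('w1.npz',p=p,uv=uv)
E
```

```text
t 2.08 tcp [0.4919 0.1338 0.2313] yaw_y 85.74 tilt 0.01 w 0.0854 gf 0.0 F [ 0.2 -0.1  0.1]
[0.4933 0.1336 0.23  ] dp total [-0.0055 -0.0005  0.0053]
this script no longer has the robotException ignored in: <_io.TextIOWrapper mode='rw' encoding='UTF-8'>
Traceback (most recent call last):
BrokenPipeError: [Errno 32] Broken pipe
```

One script at a time, so no nested call here.

```bash
python3 - <<'E'
from h import *
c=cam('wrist'); cv2.imwrite('pics/w1.png',c['color']); p,uv=cloud(c); 
print(c['pose'].round(3).tolist(),c['vertical_fov'])
hs=cv2.cvtColor(c['color'],cv2.COLOR_BGR2HSV)[uv[:,1],uv[:,0]].astype(int)
print('bench',np.median(p[(abs(p[:,2])<.012),2]))
m=(hs[:,0]<18)&(hs[:,1]>150)&(p[:,2]>.142)&(p[:,2]<.156)&(np.hypot(p[:,0]-.493,p[:,1]-.133)<.04)
print(m.sum(),p[m].mean(0),cv2.minAreaRect((p[m][:,:2]*1000).astype(np.float32)) if m.any() else 0)
np.savez('w1.npz',p=p,uv=uv)
E
```

```text
[[0.074, -0.962, -0.261, 0.426], [0.997, 0.071, 0.019, 0.137], [0.0, -0.262, 0.965, 0.375], [0.0, 0.0, 0.0, 1.0]] 59.697662447210995
bench 0.000696795649039128
689 [0.4904134  0.13501724 0.1475362 ] ((492.1561279296875, 134.66404724121094), (21.797761917114258, 23.572927474975586), 85.28910827636719)
```

View pics/w1.png

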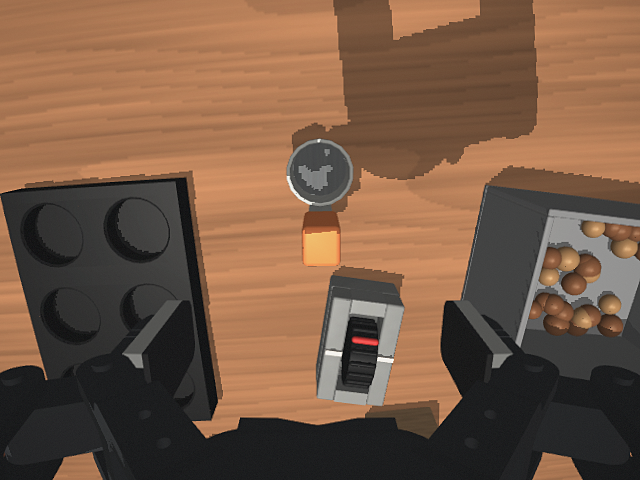

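Orange grip top at pixel (321,240), world (0.492,0.135), directly under the TCP. The dimmer's red ridge is at (365,341), with the white marks at about row 353. Descend and grip.

Request:
{"name": "carry_out", "arguments": {
  "rows": [
    {"hand":0.5,"dp":[0,0.003,0.16],"turn":[0,0,0]},
    {"hand":0.3,"dp":[0,0,0.16],"turn":[0,0,0]},
    {"hand":0.1,"dp":[0,0,0.16],"turn":[0,0,0]},
    {"hand":0,"dp":[0,0,0],"turn":[0,0,0]},
    {"hand":-1,"dp":[0,0,0],"turn":[0,0,0]}
  ],
  "squeeze": 40
}}

```text
time_s: 2.75
tcp_pos: [0.493, 0.134, 0.1124]
eef_rot: [0.038, 0.999, 0.0, 0.0]
force: [-0.3, 0.2, 0.6]
grip_width: 0.0256
grasp_force: 0.3
```

Request:
{"name": "carry_out", "arguments": {
  "rows": [
    {"hand":-1,"dp":[0,0,0],"turn":[0,0,0]},
    {"hand":-1,"dp":[0,0,0],"turn":[0,0,0]},
    {"hand":-1,"dp":[0,0,0],"turn":[0,0,0]},
    {"hand":-1,"dp":[0,0,0],"turn":[0,0,0]},
    {"hand":-1,"dp":[0,0,0],"turn":[0,0,0]}
  ]
}}

```text
time_s: 3.38
tcp_pos: [0.4935, 0.1339, 0.1125]
eef_rot: [0.038, 0.999, 0.0, 0.001]
force: [0.7, 0.5, 10.6]
grip_width: 0.0216
grasp_force: 45.8
```

Request:
{"name": "carry_out", "arguments": {
  "rows": [
    {"hand":-1,"dp":[0,0,-0.12],"turn":[0,0,0]},
    {"hand":-1,"dp":[0,0,-0.2],"turn":[0,0,0]},
    {"hand":-1,"dp":[0,0,-0.2],"turn":[0,0,0.017]},
    {"hand":-1,"dp":[0,0,0],"turn":[0,0,0.017]},
    {"hand":-1,"dp":[0.039,0.217,0],"turn":[0,0,0]}
  ]
}}

```text
time_s: 4.0
tcp_pos: [0.4934, 0.1871, 0.2428]
eef_rot: [0.094, 0.996, 0.0, 0.001]
force: [0.5, -0.2, -1.4]
grip_width: 0.0212
grasp_force: 44.1
```

Request:
{"name": "carry_out", "arguments": {
  "rows": [
    {"hand":-1,"dp":[0.039,0.217,0],"turn":[0,0,0]},
    {"hand":-1,"dp":[0.039,0.217,0],"turn":[0,0,0]},
    {"hand":-1,"dp":[0.039,0.217,0],"turn":[0,0,0]},
    {"hand":-1,"dp":[0,0,0],"turn":[0,0,0]},
    {"hand":-1,"dp":[0,0,0],"turn":[0,0,0]}
  ]
}}

```text
time_s: 4.62
tcp_pos: [0.4932, 0.3538, 0.2414]
eef_rot: [0.091, 0.996, -0.0, -0.0]
force: [-0.8, 0.9, -0.9]
grip_width: 0.0211
grasp_force: 44.2
```

```bash
python3 plan.py .4947 .3541 .1395; python3 - <<'E'
from h import *
a=cam('scene')['color']; b=cam('side')['color']
cv2.imwrite('pics/d1.png',np.hstack([cv2.resize(a[130:280,370:600],(460,300)),cv2.resize(b[90:260,150:320],(300,300))]))
E
```

```text
t 4.62 tcp [0.4932 0.3538 0.2414] yaw_y 79.57 tilt 0.02 w 0.0211 gf 44.2 F [-0.8  0.9 -0.9]
[0.4947 0.3541 0.1395] dp total [-0.0058  0.0024  0.4077]
```

View pics/d1.png

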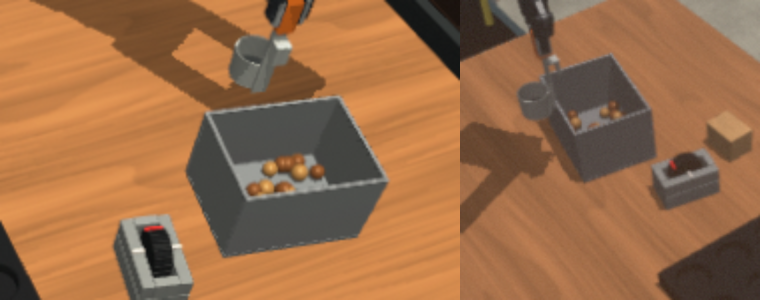

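Request:
{"name": "carry_out", "arguments": {
  "rows": [
    {"hand":-1,"dp":[-0.006,0.002,0.09],"turn":[0,0,0]},
    {"hand":-1,"dp":[0,0,0.1],"turn":[0,0,0]},
    {"hand":-1,"dp":[0,0,0.06],"turn":[0,0,0]},
    {"hand":-1,"dp":[0,0,0],"turn":[0,0,0]},
    {"hand":-1,"dp":[0,0,0],"turn":[0,0,0]}
  ]
}}

```text
time_s: 5.35
tcp_pos: [0.4956, 0.3543, 0.1796]
eef_rot: [0.091, 0.996, 0.0, 0.0]
force: [0.2, -0.6, -2.0]
grip_width: 0.0215
grasp_force: 44.2
```

```bash
python3 plan.py .4947 .3541 .1395; python3 - <<'E'
from h import *
c=np.array([.5735,.360]);a=np.radians(-10.4);M=np.array([[np.cos(a),-np.sin(a)],[np.sin(a),np.cos(a)]])
for n,o in (('scene',-.00145),('side',.0009)):
    k=cam(n);p,uv=cloud(k);p[:,2]-=o;l=(p[:,:2]-c)@M
    w=(abs(l[:,0]+.0675)<.012)&(abs(l[:,1])<.08)&(abs(p[:,2]-.112)<.003)&(abs(l[:,1]+.02)>.02)
    print(n,'wall',np.median(l[w,0]))
    h=(abs(l[:,0]+.06)<.04)&(abs(l[:,1]+.02)<.02)&(p[:,2]>.119)&(p[:,2]<.165)
    for z in np.arange(.12,.165,.006):
        s=h&(abs(p[:,2]-z)<.003)
        if s.sum()>2: print(z.round(3),s.sum(),np.percentile(l[s,0],[3,50,97]).round(4),np.percentile(l[s,1],[3,97]).round(4))
    C=k['color'];cv2.imwrite(f'pics/d2{n}.png',C)
a=cv2.imread('pics/d2scene.png');b=cv2.imread('pics/d2side.png')
cv2.imwrite('pics/d2.png',np.hstack([cv2.resize(a[130:280,400:550],(400,400)),cv2.resize(b[90:230,170:310],(400,400))]))
E
```

```text
t 5.35 tcp [0.4956 0.3543 0.1796] yaw_y 79.5 tilt 0.06 w 0.0215 gf 44.2 F [ 0.2 -0.6 -2. ]
[0.4947 0.3541 0.1395] dp total [ 0.0035 -0.0014  0.1605]
scene wall -0.06479919502239245
0.12 8 [-0.0774 -0.0728 -0.0687] [-0.0297 -0.0224]
0.126 11 [-0.0748 -0.0708 -0.0551] [-0.027  -0.0103]
0.132 22 [-0.076  -0.0581 -0.0529] [-0.0304 -0.0122]
0.138 25 [-0.0762 -0.0558 -0.0529] [-0.0288 -0.0116]
0.144 17 [-0.0739 -0.0554 -0.0517] [-0.0289 -0.0102]
0.15 21 [-0.0763 -0.0559 -0.0515] [-0.0283 -0.0092]
0.156 56 [-0.0747 -0.0648 -0.0532] [-0.0293 -0.0103]
0.162 10 [-0.0764 -0.0718 -0.0583] [-0.0308 -0.015 ]
side wall -0.0686659183633125
0.126 5 [-0.0785 -0.0772 -0.0746] [-0.0338 -0.0163]
0.132 10 [-0.079  -0.0761 -0.0585] [-0.0324 -0.0114]
0.138 7 [-0.078  -0.06   -0.0569] [-0.032  -0.0149]
0.144 11 [-0.079  -0.0737 -0.057 ] [-0.034  -0.0184]
0.15 8 [-0.0787 -0.0782 -0.0578] [-0.0339 -0.013 ]
0.156 26 [-0.0758 -0.0648 -0.0562] [-0.0322 -0.0151]
0.162 8 [-0.0791 -0.0751 -0.0584] [-0.0329 -0.0191]
```

View pics/d2.png

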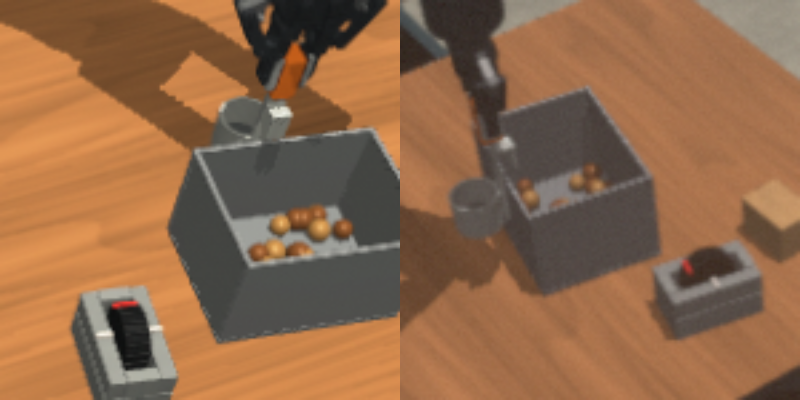

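The prong overlaps the rim as intended: the hook sits within 1 mm of the wall's midline. Now lower and release.

Request:
{"name": "carry_out", "arguments": {
  "rows": [
    {"hand":-1,"dp":[0.003,0,0.06],"turn":[0,0,0]},
    {"hand":-1,"dp":[0,0,0.06],"turn":[0,0,0]},
    {"hand":-1,"dp":[0,0,0.04],"turn":[0,0,0]},
    {"hand":-1,"dp":[0,0,0],"turn":[0,0,0]},
    {"hand":-1,"dp":[0,0,0],"turn":[0,0,0]}
  ]
}}

```text
time_s: 6.08
tcp_pos: [0.4942, 0.3543, 0.1382]
eef_rot: [0.091, 0.996, -0.0, -0.0]
force: [-0.4, 0.2, -2.1]
grip_width: 0.0215
grasp_force: 45.8
```

```bash
python3 plan.py .4947 .3541 .24
```

```text
t 6.08 tcp [0.4942 0.3543 0.1382] yaw_y 79.52 tilt 0.04 w 0.0215 gf 45.8 F [-0.4  0.2 -2.1]
[0.4947 0.3541 0.24  ] dp total [-0.0021 -0.0007 -0.4071]
```

Request:
{"name": "carry_out", "arguments": {
  "rows": [
    {"hand":-1,"dp":[0,0,0.006],"turn":[0,0,0]},
    {"hand":-0.45,"dp":[0,0,0],"turn":[0,0,0]},
    {"hand":-0.3,"dp":[0,0,0],"turn":[0,0,0]},
    {"hand":-0.1,"dp":[0,0,0],"turn":[0,0,0]},
    {"hand":0.2,"dp":[0,0,0],"turn":[0,0,0]}
  ]
}}

```text
time_s: 6.7
tcp_pos: [0.4944, 0.3544, 0.1373]
eef_rot: [0.091, 0.996, -0.0, -0.0]
force: [-0.2, -0.9, -0.1]
grip_width: 0.0509
grasp_force: 0.0
```

Request:
{"name": "carry_out", "arguments": {
  "rows": [
    {"hand":0.2,"dp":[0,0,0],"turn":[0,0,0]},
    {"hand":0.2,"dp":[0,0,-0.05],"turn":[0,0,0]},
    {"hand":0.2,"dp":[0,0,-0.12],"turn":[0,0,0]},
    {"hand":0.2,"dp":[0,0,-0.2],"turn":[0,0,0]},
    {"hand":0.6,"dp":[0,0,-0.06],"turn":[0,0,0]}
  ]
}}

```text
time_s: 7.32
tcp_pos: [0.4956, 0.3552, 0.2488]
eef_rot: [0.091, 0.996, 0.002, 0.002]
force: [-0.5, 1.4, 1.0]
grip_width: 0.0676
grasp_force: 0.0
```

```bash
python3 plan.py .45 .0 .24; python3 - <<'E'
from h import *
a=cam('scene')['color']; b=cam('side')['color']
cv2.imwrite('pics/d3.png',np.hstack([cv2.resize(a[130:280,400:550],(400,400)),cv2.resize(b[90:230,170:310],(400,400))]))
E
```

```text
t 7.33 tcp [0.4956 0.3552 0.2488] yaw_y 79.52 tilt 0.29 w 0.0676 gf 0.0 F [-0.5  1.4  1. ]
[0.45 0.   0.24] dp total [-0.0789 -1.4305  0.0305]
```

View pics/d3.png

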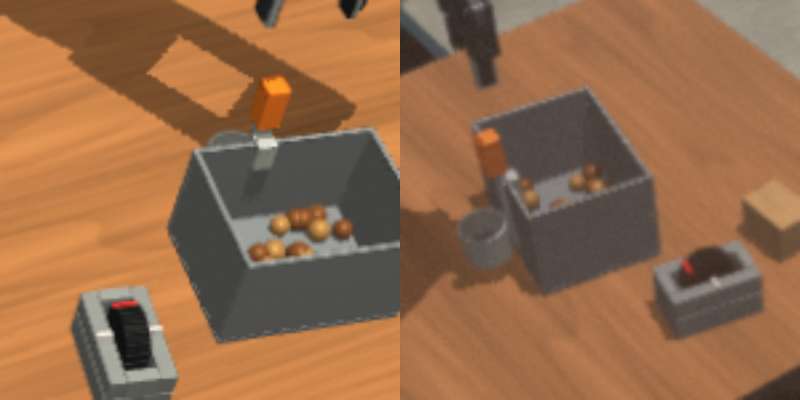

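The dipper hangs upright on the rim. Next, look at the tray on the way to the cups.

Request:
{"name": "carry_out", "arguments": {
  "rows": [
    {"hand":0.6,"dp":[0,0,0],"turn":[0,0,0.048]},
    {"hand":0.6,"dp":[0,0,0],"turn":[0,0,0.048]},
    {"hand":0.6,"dp":[0,0,0],"turn":[0,0,0.048]},
    {"hand":0.6,"dp":[0,0,0],"turn":[0,0,0.048]},
    {"hand":0.6,"dp":[-0.17,-0.165,0],"turn":[0,0,0]}
  ]
}}

```text
time_s: 8.05
tcp_pos: [0.4948, 0.2966, 0.2432]
eef_rot: [0.383, 0.924, -0.0, -0.0]
force: [2.2, -0.9, -0.7]
grip_width: 0.0684
grasp_force: 0.0
```

Request:
{"name": "carry_out", "arguments": {
  "rows": [
    {"hand":0.6,"dp":[-0.17,-0.165,0],"turn":[0,0,0]},
    {"hand":0.6,"dp":[-0.17,-0.165,0],"turn":[0,0,0]},
    {"hand":0.6,"dp":[-0.17,-0.165,0],"turn":[0,0,0]},
    {"hand":0.6,"dp":[-0.17,-0.165,0],"turn":[0,0,0]},
    {"hand":0.6,"dp":[-0.17,-0.165,0],"turn":[0,0,0]}
  ]
}}

```text
time_s: 8.68
tcp_pos: [0.4985, -0.0027, 0.2438]
eef_rot: [0.383, 0.924, -0.0, -0.001]
force: [1.1, -0.5, -0.3]
grip_width: 0.0681
grasp_force: 0.0
```

Request:
{"name": "carry_out", "arguments": {
  "rows": [
    {"hand":0.6,"dp":[0,0,0],"turn":[0,0,0]},
    {"hand":0.6,"dp":[0,0,0],"turn":[0,0,0]},
    {"hand":0.6,"dp":[0,0,0],"turn":[0,0,0]},
    {"hand":0.6,"dp":[0,0,0],"turn":[0,0,0]},
    {"hand":0.6,"dp":[0,0,0],"turn":[0,0,0]}
  ]
}}

```text
time_s: 9.3
tcp_pos: [0.4994, -0.0002, 0.2447]
eef_rot: [0.382, 0.924, -0.0, -0.0]
force: [-0.5, 0.2, 0.0]
grip_width: 0.0682
grasp_force: 0.0
```

```bash
python3 plan.py .465 -.3 .24; python3 - <<'E'
from h import *
c=cam('wrist'); cv2.imwrite('pics/w2.png',c['color']); p,uv=cloud(c)
b=np.median(p[abs(p[:,2])<.012,2]);print('bench',b);p[:,2]-=b
m=(abs(p[:,2]-.030)<.004)&(p[:,0]>.43)&(p[:,0]<.75)&(p[:,1]>-.22)&(p[:,1]<.1)
print('tray',cv2.minAreaRect((p[m][:,:2]*1000).astype(np.float32)),m.sum(),np.median(p[m][:,2]))
# raster top face, wells as holes
im=np.zeros((700,700),np.uint8)
q=((p[m][:,:2]-[.4,-.25])*2000).astype(int);ok=((q>=0)&(q<700)).all(1);im[q[ok,0],q[ok,1]]=255
im=cv2.morphologyEx(im,cv2.MORPH_CLOSE,np.ones((5,5)))
cn,h=cv2.findContours(im,cv2.RETR_CCOMP,cv2.CHAIN_APPROX_NONE)
for k,x in enumerate(cn):
    A=cv2.contourArea(x)/4
    if A>1200 and h[0][k][3]>=0:
        (b,a),r=cv2.minEnclosingCircle(x);print('hole',round(a/2000+.4,4),round(b/2000-.25,4),r/2,A)
E
```

```text
t 9.3 tcp [ 4.994e-01 -2.000e-04  2.447e-01] yaw_y 45.04 tilt 0.01 w 0.0682 gf 0.0 F [-0.5  0.2  0. ]
[ 0.465 -0.3    0.24 ] dp total [-0.7501 -0.9458  0.0189]
bench 0.0006351079211870947
tray ((578.64111328125, -64.97832489013672), (158.87136840820312, 236.93556213378906), 88.9332046508789) 22593 0.02989769014053134
hole 0.6543 -0.1051 29.034948348999023 2398.875
hole 0.5786 -0.0259 28.272037506103516 2373.125
hole 0.5773 -0.1035 28.50191879272461 2389.625
hole 0.5008 -0.0241 28.51120948791504 2409.375
```

Request:
{"name": "carry_out", "arguments": {
  "rows": [
    {"hand":0.5,"dp":[-0.125,-0.158,0],"turn":[0,0,0]},
    {"hand":0.5,"dp":[-0.125,-0.158,0],"turn":[0,0,0]},
    {"hand":0.5,"dp":[-0.125,-0.158,0],"turn":[0,0,0]},
    {"hand":0.5,"dp":[-0.125,-0.158,0],"turn":[0,0,0]},
    {"hand":0.5,"dp":[-0.125,-0.158,0],"turn":[0,0,0]}
  ]
}}

```text
time_s: 9.98
tcp_pos: [0.4698, -0.2525, 0.2449]
eef_rot: [0.383, 0.924, 0.0, 0.0]
force: [1.5, -0.4, -0.6]
grip_width: 0.064
grasp_force: 0.0
```

Request:
{"name": "carry_out", "arguments": {
  "rows": [
    {"hand":0.5,"dp":[-0.125,-0.158,0],"turn":[0,0,0]},
    {"hand":0.5,"dp":[0,0,0],"turn":[0,0,0]},
    {"hand":0.5,"dp":[0,0,0],"turn":[0,0,0]},
    {"hand":0.5,"dp":[0,0,0],"turn":[0,0,0]},
    {"hand":0.5,"dp":[0,0,0],"turn":[0,0,0]}
  ]
}}

```text
time_s: 10.6
tcp_pos: [0.4645, -0.3001, 0.2449]
eef_rot: [0.382, 0.924, 0.0, 0.0]
force: [-0.9, -0.2, -0.4]
grip_width: 0.0641
grasp_force: 0.0
```

```bash
cat > cups.py <<'E'
# usage: cups.py cam...  : finds turquoise cup rims
import sys; from h import *
from scipy.optimize import least_squares
o=bot.get_obs(); Rm=R.from_quat(o['eef_rot']).as_matrix(); t=np.array(o['tcp_pos']);print(round(o['time_s'],1),t.round(4),round(o['grip_width'],4),np.degrees(np.arctan2(Rm[1,1],Rm[0,1])).round(1))
for n in sys.argv[1:]:
    c=cam(n); cv2.imwrite(f'pics/last_{n}.png',c['color']); p,uv=cloud(c)
    b=np.median(p[abs(p[:,2])<.012,2]);p[:,2]-=b
    hs=cv2.cvtColor(c['color'],cv2.COLOR_BGR2HSV)[uv[:,1],uv[:,0]].astype(int)
    m=(hs[:,0]>80)&(hs[:,0]<100)&(hs[:,1]>80)&(p[:,2]>.055)&(p[:,2]<.2)&(p[:,1]>-.56)&(p[:,0]>.35)
    q=p[m]
    im=np.zeros((500,900),np.uint8); ij=((q[:,:2]-[.3,-.6])*1000).astype(int); ok=((ij>=0)&(ij<[500,900])).all(1);im[ij[ok,0],ij[ok,1]]=255
    N,L=cv2.connectedComponents(cv2.dilate(im,np.ones((7,7))))
    lab=np.zeros(len(q),int);lab[ok]=L[ij[ok,0],ij[ok,1]]
    for k in range(1,N):
        s=q[lab==k]
        if len(s)<40: continue
        z=np.percentile(s[:,2],97);s=s[s[:,2]>z-.008][:,:2]
        r=least_squares(lambda v:np.hypot(*(s-v).T)-.0247,s.mean(0),loss='soft_l1',f_scale=.002).x
        print(n,'cup',r.round(4),'ztop',z.round(4),len(s),'px',proj(c,[[*r,z]])[0].round(),'dp',((np.r_[r,0]-[t[0],t[1],0])@Rm/.25)[:2].round(3))
E
python3 cups.py wrist scene
```

```text
10.6 [ 0.4645 -0.3001  0.2449] 0.0641 45.0
wrist cup [ 0.4296 -0.3499] ztop 0.0862 1348 px [238. 229.] dp [-0.042 -0.239]
wrist cup [ 0.463 -0.438] ztop 0.086 243 px [196. 333.] dp [-0.385 -0.394]
wrist cup [ 0.503  -0.3073] ztop 0.0863 1287 px [348. 257.] dp [-0.129  0.088]
wrist cup [ 0.5482 -0.4423] ztop 0.0859 938 px [270. 400.] dp [-0.639 -0.166]
wrist cup [ 0.5719 -0.3536] ztop 0.086 1135 px [365. 352.] dp [-0.455  0.152]
scene cup [ 0.43   -0.3485] ztop 0.0876 122 px [210. 244.] dp [-0.039 -0.234]
scene cup [ 0.4624 -0.4389] ztop 0.0876 150 px [174. 267.] dp [-0.386 -0.398]
scene cup [ 0.5034 -0.3059] ztop 0.0881 137 px [237. 264.] dp [-0.126  0.094]
scene cup [ 0.5487 -0.4404] ztop 0.0874 173 px [181. 299.] dp [-0.635 -0.159]
scene cup [ 0.5727 -0.3522] ztop 0.088 157 px [224. 296.] dp [-0.454  0.159]
```

View pics/last_wrist.png

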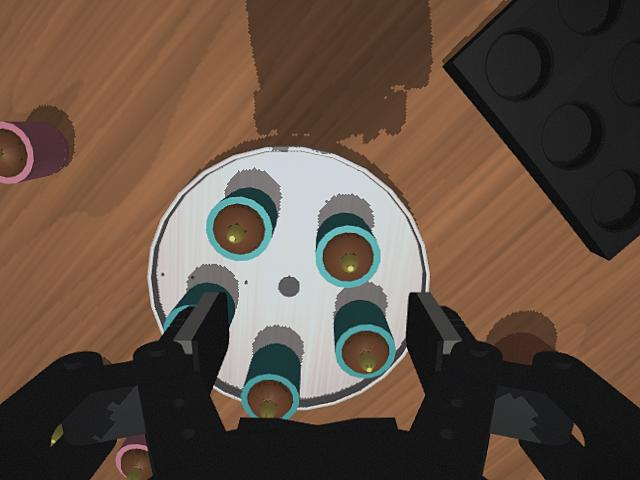

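Five turquoise rims found, with wrist and scene agreeing to about 1.5 mm. The pink cups are at the left edge and bottom, off the platter. I'll pick the cup at pixel (348,257).

Request:
{"name": "carry_out", "arguments": {
  "rows": [
    {"hand":0.5,"dp":[-0.128,0.09,0],"turn":[0,0,0]},
    {"hand":0.5,"dp":[0,0,0.2],"turn":[0,0,0]},
    {"hand":0.5,"dp":[0,0,0.2],"turn":[0,0,0]},
    {"hand":0.5,"dp":[0,0,0.2],"turn":[0,0,0]},
    {"hand":0.5,"dp":[0,0,0.196],"turn":[0,0,0]}
  ]
}}

```text
time_s: 11.32
tcp_pos: [0.5029, -0.3075, 0.0444]
eef_rot: [0.383, 0.924, -0.0, 0.0]
force: [0.5, 1.3, -0.1]
grip_width: 0.0639
grasp_force: 0.0
```

Request:
{"name": "carry_out", "arguments": {
  "rows": [
    {"hand":0.5,"dp":[0,0,0],"turn":[0,0,0]},
    {"hand":-1,"dp":[0,0,0],"turn":[0,0,0]},
    {"hand":-1,"dp":[0,0,0],"turn":[0,0,0]},
    {"hand":-1,"dp":[0,0,0],"turn":[0,0,0]},
    {"hand":-1,"dp":[0,0,0],"turn":[0,0,0]}
  ]
}}

```text
time_s: 11.95
tcp_pos: [0.5035, -0.3083, 0.0472]
eef_rot: [0.383, 0.924, -0.0, 0.001]
force: [-1.3, 0.3, 11.3]
grip_width: 0.049
grasp_force: 42.2
```

Request:
{"name": "carry_out", "arguments": {
  "rows": [
    {"hand":-1,"dp":[0,0,-0.04],"turn":[0,0,0]},
    {"hand":-1,"dp":[0,0,-0.2],"turn":[0,0,0]},
    {"hand":-1,"dp":[0,0,-0.2],"turn":[0,0,0]},
    {"hand":-1,"dp":[0.116,0.202,0],"turn":[0,0,0]},
    {"hand":-1,"dp":[0.116,0.202,0],"turn":[0,0,0]}
  ]
}}

```text
time_s: 12.58
tcp_pos: [0.5338, -0.1948, 0.1574]
eef_rot: [0.384, 0.923, 0.0, 0.001]
force: [1.5, 0.3, -0.0]
grip_width: 0.0488
grasp_force: 42.0
```

Request:
{"name": "carry_out", "arguments": {
  "rows": [
    {"hand":-1,"dp":[0.116,0.202,0],"turn":[0,0,0]},
    {"hand":-1,"dp":[0.116,0.202,0],"turn":[0,0,0]},
    {"hand":-1,"dp":[0.116,0.202,0],"turn":[0,0,0]},
    {"hand":-1,"dp":[0,0,0],"turn":[0,0,0]},
    {"hand":-1,"dp":[0,0,0],"turn":[0,0,0]}
  ]
}}

```text
time_s: 13.2
tcp_pos: [0.5788, -0.0267, 0.1562]
eef_rot: [0.383, 0.924, -0.0, 0.0]
force: [0.5, -0.3, -1.7]
grip_width: 0.0486
grasp_force: 42.2
```

```bash
python3 plan.py .5793 -.026 .033; python3 cups.py wrist scene
```

```text
t 13.2 tcp [ 0.5788 -0.0267  0.1562] yaw_y 45.02 tilt 0.01 w 0.0486 gf 42.2 F [ 0.5 -0.3 -1.7]
[ 0.5793 -0.026   0.033 ] dp total [0.0008 0.0036 0.4929]
13.2 [ 0.5788 -0.0267  0.1562] 0.0486 45.0
wrist cup [ 0.5785 -0.028 ] ztop 0.1949 7723 px [317. 365.] dp [-0.003 -0.004]
wrist cup [0.5754 0.1643] ztop 0.0712 47 px [578. -15.] dp [0.55  0.531]
scene cup [ 0.4306 -0.3471] ztop 0.0883 114 px [211. 244.] dp [-0.486 -1.326]
scene cup [ 0.4619 -0.438 ] ztop 0.088 151 px [174. 267.] dp [-0.832 -1.494]
scene cup [ 0.5478 -0.441 ] ztop 0.0871 172 px [180. 299.] dp [-1.084 -1.26 ]
scene cup [ 0.573  -0.3531] ztop 0.0879 161 px [224. 296.] dp [-0.906 -0.94 ]
scene cup [ 0.5785 -0.0245] ztop 0.196 119 px [373. 224.] dp [0.007 0.005]
```

Request:
{"name": "carry_out", "arguments": {
  "rows": [
    {"hand":-1,"dp":[0.001,0.003,0.2],"turn":[0,0,0]},
    {"hand":-1,"dp":[0,0,0.2],"turn":[0,0,0]},
    {"hand":-1,"dp":[0,0,0.092],"turn":[0,0,0]},
    {"hand":-1,"dp":[0,0,0],"turn":[0,0,0]},
    {"hand":0.2,"dp":[0,0,0],"turn":[0,0,0]}
  ]
}}

```text
time_s: 13.92
tcp_pos: [0.5792, -0.0272, 0.033]
eef_rot: [0.384, 0.923, -0.0, -0.0]
force: [0.7, 1.2, 0.5]
grip_width: 0.0514
grasp_force: 0.0
```

Request:
{"name": "carry_out", "arguments": {
  "rows": [
    {"hand":0.5,"dp":[0,0,0],"turn":[0,0,0]},
    {"hand":0.5,"dp":[0,0,0],"turn":[0,0,0]},
    {"hand":0.5,"dp":[0,0,-0.2],"turn":[0,0,0]},
    {"hand":0.5,"dp":[0,0,-0.2],"turn":[0,0,0]},
    {"hand":0.5,"dp":[0,0,-0.1],"turn":[0,0,0]}
  ]
}}

```text
time_s: 14.55
tcp_pos: [0.5803, -0.0261, 0.1608]
eef_rot: [0.383, 0.924, 0.0, 0.002]
force: [-0.6, -0.4, -0.5]
grip_width: 0.064
grasp_force: 0.0
```

```bash
python3 cups.py scene side
```

```text
14.6 [ 0.5803 -0.0261  0.1608] 0.064 45.0
scene cup [ 0.431  -0.3476] ztop 0.0884 117 px [211. 244.] dp [-0.488 -1.331]
scene cup [ 0.4617 -0.4381] ztop 0.0886 137 px [174. 266.] dp [-0.831 -1.5  ]
scene cup [ 0.5481 -0.441 ] ztop 0.0872 178 px [180. 299.] dp [-1.083 -1.264]
scene cup [ 0.5727 -0.353 ] ztop 0.0887 154 px [224. 296.] dp [-0.903 -0.945]
scene cup [ 0.578  -0.0257] ztop 0.0751 140 px [368. 258.] dp [ 0.008 -0.005]
side cup [ 0.43   -0.3495] ztop 0.088 105 px [341. 334.] dp [-0.49  -1.339]
side cup [ 0.4603 -0.44  ] ztop 0.0879 123 px [379. 355.] dp [-0.832 -1.509]
side cup [ 0.5468 -0.4434] ztop 0.0876 104 px [408. 334.] dp [-1.086 -1.274]
side cup [ 0.572  -0.3542] ztop 0.0889 84 px [388. 301.] dp [-0.905 -0.951]
side cup [ 0.5764 -0.0261] ztop 0.0744 55 px [304. 223.] dp [ 0.011 -0.011]
```

Request:
{"name": "carry_out", "arguments": {
  "rows": [
    {"hand":0.5,"dp":[-0.151,-0.158,0],"turn":[0,0,0]},
    {"hand":0.5,"dp":[-0.151,-0.158,0],"turn":[0,0,0]},
    {"hand":0.5,"dp":[-0.151,-0.158,0],"turn":[0,0,0]},
    {"hand":0.5,"dp":[-0.151,-0.158,0],"turn":[0,0,0]},
    {"hand":0.5,"dp":[-0.151,-0.158,0],"turn":[0,0,0]}
  ]
}}

```text
time_s: 15.28
tcp_pos: [0.5723, -0.3008, 0.1569]
eef_rot: [0.383, 0.924, 0.0, -0.0]
force: [0.4, -0.3, -0.3]
grip_width: 0.0639
grasp_force: 0.0
```

Request:
{"name": "carry_out", "arguments": {
  "rows": [
    {"hand":0.5,"dp":[-0.15,-0.159,0],"turn":[0,0,0]},
    {"hand":0.5,"dp":[0,0,0],"turn":[0,0,0]},
    {"hand":0.5,"dp":[0,0,0],"turn":[0,0,0]},
    {"hand":0.5,"dp":[0,0,0],"turn":[0,0,0]},
    {"hand":0.5,"dp":[0,0,0],"turn":[0,0,0]}
  ]
}}

```text
time_s: 15.9
tcp_pos: [0.5715, -0.3527, 0.1578]
eef_rot: [0.382, 0.924, 0.0, -0.0]
force: [0.4, 1.0, 0.3]
grip_width: 0.0637
grasp_force: 0.0
```

```bash
python3 plan.py .5722 -.3537 .046; python3 cups.py side wrist
```

```text
t 15.9 tcp [ 0.5715 -0.3527  0.1578] yaw_y 45.03 tilt 0.01 w 0.0637 gf 0.0 F [0.4 1.  0.3]
[ 0.5722 -0.3537  0.046 ] dp total [-0.0048 -0.001   0.4474]
15.9 [ 0.5715 -0.3527  0.1578] 0.0637 45.0
side cup [ 0.4299 -0.3497] ztop 0.0882 118 px [341. 334.] dp [ 0.409 -0.392]
side cup [ 0.4604 -0.44  ] ztop 0.0892 119 px [379. 355.] dp [ 0.068 -0.561]
side cup [ 0.5471 -0.4435] ztop 0.0876 105 px [408. 334.] dp [-0.188 -0.326]
side cup [ 0.5717 -0.3527] ztop 0.0883 58 px [388. 301.] dp [-0.  0.]
side cup [ 0.5771 -0.0264] ztop 0.0762 53 px [304. 222.] dp [0.906 0.939]
wrist cup [ 0.4297 -0.349 ] ztop 0.0862 3242 px [120.  47.] dp [ 0.412 -0.391]
wrist cup [ 0.4606 -0.4399] ztop 0.086 2627 px [ 61. 219.] dp [ 0.067 -0.561]
wrist cup [ 0.5493 -0.442 ] ztop 0.0859 1110 px [182. 329.] dp [-0.19  -0.316]
wrist cup [ 0.5719 -0.3544] ztop 0.0862 2520 px [318. 252.] dp [-0.006 -0.004]
```

Aligned above the second cup. Pick it and carry it over well (0.656,-0.1055).

Request:
{"name": "carry_out", "arguments": {
  "rows": [
    {"hand":0.5,"dp":[-0.005,-0.003,0.2],"turn":[0,0,0]},
    {"hand":0.5,"dp":[0,0,0.2],"turn":[0,0,0]},
    {"hand":0.5,"dp":[0,0,0.047],"turn":[0,0,0]},
    {"hand":0.5,"dp":[0,0,0],"turn":[0,0,0]},
    {"hand":-1,"dp":[0,0,0],"turn":[0,0,0]}
  ]
}}

```text
time_s: 16.62
tcp_pos: [0.5729, -0.356, 0.0482]
eef_rot: [0.383, 0.924, -0.0, 0.001]
force: [-3.2, 0.6, 9.2]
grip_width: 0.0485
grasp_force: 40.1
```

Request:
{"name": "carry_out", "arguments": {
  "rows": [
    {"hand":-1,"dp":[0,0,0],"turn":[0,0,0]},
    {"hand":-1,"dp":[0,0,0],"turn":[0,0,0]},
    {"hand":-1,"dp":[0,0,0],"turn":[0,0,0]},
    {"hand":-1,"dp":[0,0,-0.04],"turn":[0,0,0]},
    {"hand":-1,"dp":[0,0,-0.2],"turn":[0,0,0]}
  ]
}}

```text
time_s: 17.25
tcp_pos: [0.57, -0.3541, 0.1051]
eef_rot: [0.383, 0.924, 0.0, -0.002]
force: [0.5, -1.6, -1.6]
grip_width: 0.049
grasp_force: 42.2
```

Request:
{"name": "carry_out", "arguments": {
  "rows": [
    {"hand":-1,"dp":[0,0,-0.2],"turn":[0,0,0]},
    {"hand":-1,"dp":[0.093,0.188,0],"turn":[0,0,0]},
    {"hand":-1,"dp":[0.093,0.188,0],"turn":[0,0,0]},
    {"hand":-1,"dp":[0.093,0.188,0],"turn":[0,0,0]},
    {"hand":-1,"dp":[0.093,0.188,0],"turn":[0,0,0]}
  ]
}}

```text
time_s: 17.88
tcp_pos: [0.6394, -0.1551, 0.1573]
eef_rot: [0.383, 0.924, 0.0, 0.001]
force: [0.8, -0.0, -1.6]
grip_width: 0.0488
grasp_force: 42.4
```

Request:
{"name": "carry_out", "arguments": {
  "rows": [
    {"hand":-1,"dp":[0.093,0.188,0],"turn":[0,0,0]},
    {"hand":-1,"dp":[0,0,0],"turn":[0,0,0]},
    {"hand":-1,"dp":[0,0,0],"turn":[0,0,0]},
    {"hand":-1,"dp":[0,0,0],"turn":[0,0,0]},
    {"hand":-1,"dp":[0,0,0],"turn":[0,0,0]}
  ]
}}

```text
time_s: 18.5
tcp_pos: [0.6555, -0.108, 0.1562]
eef_rot: [0.384, 0.923, -0.0, -0.0]
force: [0.1, 0.1, -2.6]
grip_width: 0.0483
grasp_force: 42.4
```

```bash
python3 plan.py .6559 -.1055 .033; python3 cups.py wrist side
```

```text
t 18.5 tcp [ 0.6555 -0.108   0.1562] yaw_y 44.88 tilt 0.0 w 0.0483 gf 42.4 F [ 0.1  0.1 -2.6]
[ 0.6559 -0.1055  0.033 ] dp total [0.0059 0.0082 0.4928]
18.5 [ 0.6555 -0.108   0.1562] 0.0483 44.9
wrist cup [ 0.5752 -0.0258] ztop 0.0733 2198 px [322.  23.] dp [0.46  0.004]
wrist cup [ 0.6542 -0.1082] ztop 0.1938 8114 px [317. 359.] dp [ 0.003 -0.004]
side cup [ 0.4303 -0.3502] ztop 0.089 106 px [341. 334.] dp [-0.051 -1.322]
side cup [ 0.4613 -0.4408] ztop 0.0881 126 px [379. 355.] dp [-0.395 -1.49 ]
side cup [ 0.5477 -0.4431] ztop 0.088 105 px [408. 333.] dp [-0.646 -1.251]
```

Request:
{"name": "carry_out", "arguments": {
  "rows": [
    {"hand":-1,"dp":[0.005,0.009,0.2],"turn":[0,0,0]},
    {"hand":-1,"dp":[0,0,0.2],"turn":[0,0,0]},
    {"hand":-1,"dp":[0,0,0.092],"turn":[0,0,0]},
    {"hand":-1,"dp":[0,0,0],"turn":[0,0,0]},
    {"hand":0.2,"dp":[0,0,0],"turn":[0,0,0]}
  ]
}}

```text
time_s: 19.23
tcp_pos: [0.6566, -0.1047, 0.0332]
eef_rot: [0.383, 0.924, 0.0, 0.0]
force: [0.0, 0.4, 0.5]
grip_width: 0.0515
grasp_force: 0.0
```

Request:
{"name": "carry_out", "arguments": {
  "rows": [
    {"hand":0.5,"dp":[0,0,0],"turn":[0,0,0]},
    {"hand":0.5,"dp":[0,0,0],"turn":[0,0,0]},
    {"hand":0.5,"dp":[0,0,-0.2],"turn":[0,0,0]},
    {"hand":0.5,"dp":[0,0,-0.2],"turn":[0,0,0]},
    {"hand":0.5,"dp":[0,0,-0.1],"turn":[0,0,0]}
  ]
}}

```text
time_s: 19.85
tcp_pos: [0.6576, -0.1046, 0.1614]
eef_rot: [0.383, 0.924, 0.0, 0.002]
force: [-0.7, -1.0, 0.1]
grip_width: 0.0645
grasp_force: 0.0
```

Request:
{"name": "carry_out", "arguments": {
  "rows": [
    {"hand":0.5,"dp":[-0.0926,-0.1796,0],"turn":[0,0,0]},
    {"hand":0.5,"dp":[-0.0926,-0.1796,0],"turn":[0,0,0]},
    {"hand":0.5,"dp":[-0.0926,-0.1796,0],"turn":[0,0,0]},
    {"hand":0.5,"dp":[-0.0926,-0.1796,0],"turn":[0,0,0]},
    {"hand":0.5,"dp":[-0.0926,-0.1796,0],"turn":[0,0,0]}
  ]
}}

```text
time_s: 20.48
tcp_pos: [0.5788, -0.3465, 0.1585]
eef_rot: [0.383, 0.924, -0.0, 0.0]
force: [1.3, 0.1, -0.6]
grip_width: 0.0642
grasp_force: 0.0
```

Request:
{"name": "carry_out", "arguments": {
  "rows": [
    {"hand":0.5,"dp":[-0.0926,-0.1796,0],"turn":[0,0,0]},
    {"hand":0.5,"dp":[-0.0926,-0.1796,0],"turn":[0,0,0]},
    {"hand":0.5,"dp":[0,0,0],"turn":[0,0,0]},
    {"hand":0.5,"dp":[0,0,0],"turn":[0,0,0]},
    {"hand":0.5,"dp":[0,0,0],"turn":[0,0,0]}
  ]
}}

```text
time_s: 21.1
tcp_pos: [0.5491, -0.44, 0.1582]
eef_rot: [0.382, 0.924, 0.0, -0.0]
force: [-0.6, 0.0, -0.5]
grip_width: 0.0638
grasp_force: 0.0
```

```bash
python3 plan.py .5483 -.4423 .046; python3 cups.py side wrist
```

```text
t 21.1 tcp [ 0.5491 -0.44    0.1582] yaw_y 45.03 tilt 0.01 w 0.0638 gf 0.0 F [-0.6  0.  -0.5]
[ 0.5483 -0.4423  0.046 ] dp total [-0.0044 -0.0088  0.4486]
21.1 [ 0.5491 -0.44    0.1582] 0.0638 45.0
side cup [ 0.4621 -0.4389] ztop 0.0884 74 px [379. 354.] dp [ 0.249 -0.243]
side cup [ 0.5477 -0.4405] ztop 0.0867 56 px [407. 333.] dp [ 0.002 -0.006]
side cup [ 0.5774 -0.0269] ztop 0.0753 63 px [304. 223.] dp [1.088 1.249]
side cup [ 0.6543 -0.1042] ztop 0.0756 74 px [344. 226.] dp [0.652 1.248]
wrist cup [ 0.4646 -0.3832] ztop 0.0813 177 px [280.  53.] dp [ 0.4   -0.078]
wrist cup [ 0.4611 -0.44  ] ztop 0.0863 2949 px [196. 131.] dp [ 0.249 -0.249]
wrist cup [ 0.5473 -0.4422] ztop 0.0863 2543 px [314. 250.] dp [-0.001 -0.011]
```

Request:
{"name": "carry_out", "arguments": {
  "rows": [
    {"hand":0.5,"dp":[-0.003,-0.009,0.2],"turn":[0,0,0]},
    {"hand":0.5,"dp":[0,0,0.2],"turn":[0,0,0]},
    {"hand":0.5,"dp":[0,0,0.048],"turn":[0,0,0]},
    {"hand":0.5,"dp":[0,0,0],"turn":[0,0,0]},
    {"hand":-1,"dp":[0,0,0],"turn":[0,0,0]}
  ]
}}

```text
time_s: 21.82
tcp_pos: [0.5488, -0.4441, 0.0483]
eef_rot: [0.383, 0.924, -0.0, 0.001]
force: [-0.3, 4.0, 9.3]
grip_width: 0.0492
grasp_force: 40.0
```

Request:
{"name": "carry_out", "arguments": {
  "rows": [
    {"hand":-1,"dp":[0,0,0],"turn":[0,0,0]},
    {"hand":-1,"dp":[0,0,0],"turn":[0,0,0]},
    {"hand":-1,"dp":[0,0,0],"turn":[0,0,0]},
    {"hand":-1,"dp":[0,0,-0.04],"turn":[0,0,0]},
    {"hand":-1,"dp":[0,0,-0.2],"turn":[0,0,0]}
  ]
}}

```text
time_s: 22.45
tcp_pos: [0.546, -0.442, 0.1049]
eef_rot: [0.383, 0.924, 0.001, -0.002]
force: [1.0, -0.3, -1.0]
grip_width: 0.0485
grasp_force: 42.0
```

Request:
{"name": "carry_out", "arguments": {
  "rows": [
    {"hand":-1,"dp":[0,0,-0.2],"turn":[0,0,0]},
    {"hand":-1,"dp":[0.145,0.174,0],"turn":[0,0,0]},
    {"hand":-1,"dp":[0.145,0.174,0],"turn":[0,0,0]},
    {"hand":-1,"dp":[0.145,0.174,0],"turn":[0,0,0]},
    {"hand":-1,"dp":[0.145,0.174,0],"turn":[0,0,0]}
  ]
}}

```text
time_s: 23.08
tcp_pos: [0.5683, -0.2162, 0.1573]
eef_rot: [0.383, 0.924, 0.0, 0.001]
force: [0.3, -0.6, -1.3]
grip_width: 0.0488
grasp_force: 42.0
```

Request:
{"name": "carry_out", "arguments": {
  "rows": [
    {"hand":-1,"dp":[0.145,0.174,0],"turn":[0,0,0]},
    {"hand":-1,"dp":[0.145,0.174,0],"turn":[0,0,0]},
    {"hand":-1,"dp":[0,0,0],"turn":[0,0,0]},
    {"hand":-1,"dp":[0,0,0],"turn":[0,0,0]},
    {"hand":-1,"dp":[0,0,0],"turn":[0,0,0]}
  ]
}}

```text
time_s: 23.7
tcp_pos: [0.5786, -0.1061, 0.1564]
eef_rot: [0.384, 0.924, -0.0, 0.0]
force: [-0.5, -0.8, -1.5]
grip_width: 0.0487
grasp_force: 42.1
```

```bash
python3 plan.py .5779 -.104 .033; python3 cups.py wrist side scene
```

```text
t 23.7 tcp [ 0.5786 -0.1061  0.1564] yaw_y 44.89 tilt 0.03 w 0.0487 gf 42.1 F [-0.5 -0.8 -1.5]
[ 0.5779 -0.104   0.033 ] dp total [0.0083 0.0038 0.4937]
23.7 [ 0.5786 -0.1061  0.1564] 0.0487 44.9
wrist cup [ 0.5768 -0.1058] ztop 0.194 8273 px [317. 356.] dp [ 0.006 -0.004]
wrist cup [ 0.5771 -0.0276] ztop 0.0732 2697 px [421. 141.] dp [0.227 0.217]
wrist cup [ 0.6526 -0.1059] ztop 0.073 744 px [406. 327.] dp [-0.208  0.21 ]
side cup [ 0.4302 -0.349 ] ztop 0.0881 103 px [341. 334.] dp [-0.269 -1.106]
side cup [ 0.4601 -0.4395] ztop 0.0889 122 px [379. 355.] dp [-0.61  -1.277]
side cup [ 0.6545 -0.104 ] ztop 0.0752 70 px [344. 226.] dp [-0.208  0.221]
scene cup [ 0.431  -0.3469] ztop 0.0881 124 px [211. 244.] dp [-0.266 -1.098]
scene cup [ 0.4609 -0.4379] ztop 0.0882 146 px [174. 266.] dp [-0.608 -1.27 ]
scene cup [ 0.5767 -0.1018] ztop 0.1945 115 px [338. 233.] dp [0.018 0.007]
scene cup [ 0.5781 -0.0259] ztop 0.0761 132 px [368. 258.] dp [0.229 0.225]
scene cup [ 0.6547 -0.1021] ztop 0.0753 152 px [349. 295.] dp [-0.203  0.227]
```

Request:
{"name": "carry_out", "arguments": {
  "rows": [
    {"hand":-1,"dp":[0.006,0.005,0.2],"turn":[0,0,0]},
    {"hand":-1,"dp":[0,0,0.2],"turn":[0,0,0]},
    {"hand":-1,"dp":[0,0,0.092],"turn":[0,0,0]},
    {"hand":-1,"dp":[0,0,0],"turn":[0,0,0]},
    {"hand":0.2,"dp":[0,0,0],"turn":[0,0,0]}
  ]
}}

```text
time_s: 24.48
tcp_pos: [0.5783, -0.1035, 0.0331]
eef_rot: [0.383, 0.924, -0.0, -0.0]
force: [0.1, -0.0, -0.5]
grip_width: 0.0512
grasp_force: 0.0
```

Request:
{"name": "carry_out", "arguments": {
  "rows": [
    {"hand":0.5,"dp":[0,0,0],"turn":[0,0,0]},
    {"hand":0.5,"dp":[0,0,0],"turn":[0,0,0]},
    {"hand":0.5,"dp":[0,0,-0.2],"turn":[0,0,0]},
    {"hand":0.5,"dp":[0,0,-0.2],"turn":[0,0,0]},
    {"hand":0.5,"dp":[0,0,-0.1],"turn":[0,0,0]}
  ]
}}

```text
time_s: 25.1
tcp_pos: [0.5793, -0.1032, 0.161]
eef_rot: [0.383, 0.924, 0.0, 0.002]
force: [-0.2, -0.8, -0.1]
grip_width: 0.0642
grasp_force: 0.0
```

Request:
{"name": "carry_out", "arguments": {
  "rows": [
    {"hand":0.5,"dp":[-0.0884,-0.1827,0],"turn":[0,0,0]},
    {"hand":0.5,"dp":[-0.0884,-0.1827,0],"turn":[0,0,0]},
    {"hand":0.5,"dp":[-0.0884,-0.1827,0],"turn":[0,0,0]},
    {"hand":0.5,"dp":[-0.0884,-0.1827,0],"turn":[0,0,0]},
    {"hand":0.5,"dp":[-0.0884,-0.1827,0],"turn":[0,0,0]}
  ]
}}

```text
time_s: 25.72
tcp_pos: [0.4942, -0.344, 0.1585]
eef_rot: [0.383, 0.924, -0.0, 0.0]
force: [0.7, -0.3, -0.1]
grip_width: 0.0639
grasp_force: 0.0
```

Request:
{"name": "carry_out", "arguments": {
  "rows": [
    {"hand":0.5,"dp":[-0.0884,-0.1827,0],"turn":[0,0,0]},
    {"hand":0.5,"dp":[-0.0884,-0.1827,0],"turn":[0,0,0]},
    {"hand":0.5,"dp":[0,0,0],"turn":[0,0,0]},
    {"hand":0.5,"dp":[0,0,0],"turn":[0,0,0]},
    {"hand":0.5,"dp":[0,0,0],"turn":[0,0,0]}
  ]
}}

```text
time_s: 26.35
tcp_pos: [0.4618, -0.4373, 0.1582]
eef_rot: [0.383, 0.924, 0.0, -0.0]
force: [-0.2, -0.5, -0.0]
grip_width: 0.0644
grasp_force: 0.0
```

```bash
python3 plan.py .4612 -.4395 .046; python3 cups.py side wrist
```

```text
t 26.35 tcp [ 0.4618 -0.4373  0.1582] yaw_y 45.02 tilt 0.02 w 0.0644 gf 0.0 F [-0.2 -0.5 -0. ]
[ 0.4612 -0.4395  0.046 ] dp total [-0.0046 -0.0078  0.4486]
26.4 [ 0.4618 -0.4373  0.1582] 0.0644 45.0
side cup [ 0.4604 -0.4379] ztop 0.0885 66 px [378. 354.] dp [ 0.002 -0.005]
side cup [ 0.5755 -0.1028] ztop 0.0753 91 px [321. 240.] dp [0.624 1.268]
side cup [ 0.5781 -0.0275] ztop 0.0749 61 px [305. 223.] dp [0.83  1.488]
wrist cup [ 0.4303 -0.3482] ztop 0.0863 3149 px [403.  83.] dp [0.341 0.163]
wrist cup [ 0.46   -0.4392] ztop 0.0863 2531 px [314. 250.] dp [-0.   -0.01]
```

Request:
{"name": "carry_out", "arguments": {
  "rows": [
    {"hand":0.5,"dp":[-0.002,-0.009,0.2],"turn":[0,0,0]},
    {"hand":0.5,"dp":[0,0,0.2],"turn":[0,0,0]},
    {"hand":0.5,"dp":[0,0,0.048],"turn":[0,0,0]},
    {"hand":0.5,"dp":[0,0,0],"turn":[0,0,0]},
    {"hand":-1,"dp":[0,0,0],"turn":[0,0,0]}
  ]
}}

```text
time_s: 27.08
tcp_pos: [0.4613, -0.4412, 0.0481]
eef_rot: [0.383, 0.924, -0.001, 0.001]
force: [0.3, 1.0, 8.7]
grip_width: 0.0485
grasp_force: 39.9
```

Request:
{"name": "carry_out", "arguments": {
  "rows": [
    {"hand":-1,"dp":[0,0,0],"turn":[0,0,0]},
    {"hand":-1,"dp":[0,0,0],"turn":[0,0,0]},
    {"hand":-1,"dp":[0,0,0],"turn":[0,0,0]},
    {"hand":-1,"dp":[0,0,-0.04],"turn":[0,0,0]},
    {"hand":-1,"dp":[0,0,-0.2],"turn":[0,0,0]}
  ]
}}

```text
time_s: 27.7
tcp_pos: [0.4589, -0.4391, 0.1054]
eef_rot: [0.383, 0.924, 0.001, -0.002]
force: [0.3, -0.6, -0.6]
grip_width: 0.0489
grasp_force: 41.9
```

Request:
{"name": "carry_out", "arguments": {
  "rows": [
    {"hand":-1,"dp":[0,0,-0.2],"turn":[0,0,0]},
    {"hand":-1,"dp":[0.14,0.1775,0],"turn":[0,0,0]},
    {"hand":-1,"dp":[0.14,0.1775,0],"turn":[0,0,0]},
    {"hand":-1,"dp":[0.14,0.1775,0],"turn":[0,0,0]},
    {"hand":-1,"dp":[0.14,0.1775,0],"turn":[0,0,0]}
  ]
}}

```text
time_s: 28.32
tcp_pos: [0.4871, -0.2144, 0.1573]
eef_rot: [0.383, 0.924, -0.0, 0.001]
force: [1.3, 0.2, -1.0]
grip_width: 0.0488
grasp_force: 41.9
```

Request:
{"name": "carry_out", "arguments": {
  "rows": [
    {"hand":-1,"dp":[0.14,0.1775,0],"turn":[0,0,0]},
    {"hand":-1,"dp":[0.14,0.1775,0],"turn":[0,0,0]},
    {"hand":-1,"dp":[0,0,0],"turn":[0,0,0]},
    {"hand":-1,"dp":[0,0,0],"turn":[0,0,0]},
    {"hand":-1,"dp":[0,0,0],"turn":[0,0,0]}
  ]
}}

```text
time_s: 28.95
tcp_pos: [0.5003, -0.1047, 0.1564]
eef_rot: [0.384, 0.924, -0.0, 0.0]
force: [-0.0, -0.1, -1.4]
grip_width: 0.0484
grasp_force: 42.0
```

```bash
python3 plan.py .4999 -.1025 .033; python3 cups.py wrist side scene
```

```text
t 28.95 tcp [ 0.5003 -0.1047  0.1564] yaw_y 44.89 tilt 0.04 w 0.0484 gf 42.0 F [-0.  -0.1 -1.4]
[ 0.4999 -0.1025  0.033 ] dp total [0.0078 0.0049 0.4937]
28.9 [ 0.5003 -0.1047  0.1564] 0.0484 44.9
wrist cup [ 0.4327 -0.2969] ztop 0.0849 239 px [ 24. 385.] dp [-0.354 -0.734]
wrist cup [ 0.4986 -0.1045] ztop 0.1942 8250 px [317. 357.] dp [ 0.006 -0.004]
wrist cup [ 0.5746 -0.1047] ztop 0.073 731 px [407. 328.] dp [-0.21   0.211]
wrist cup [ 0.5772 -0.0275] ztop 0.0731 2390 px [509. 243.] dp [0.002 0.436]
wrist cup [ 0.6789 -0.1435] ztop 0.0731 63 px [464. 460.] dp [-0.614  0.397]
side cup [ 0.431  -0.3463] ztop 0.0878 100 px [340. 333.] dp [-0.489 -0.878]
side cup [ 0.4947 -0.1038] ztop 0.1948 28 px [296. 224.] dp [ 0.018 -0.013]
side cup [ 0.5755 -0.1027] ztop 0.0758 89 px [321. 240.] dp [-0.207  0.219]
side cup [ 0.6544 -0.1041] ztop 0.0753 68 px [344. 226.] dp [-0.433  0.438]
scene cup [ 0.4313 -0.3447] ztop 0.0885 128 px [212. 244.] dp [-0.485 -0.873]
scene cup [ 0.4988 -0.1006] ztop 0.1953 100 px [325. 206.] dp [0.016 0.007]
scene cup [ 0.5763 -0.101 ] ztop 0.0753 147 px [336. 267.] dp [-0.204  0.226]
scene cup [ 0.5783 -0.0259] ztop 0.0758 133 px [368. 258.] dp [0.003 0.443]
scene cup [ 0.6545 -0.1023] ztop 0.0755 164 px [349. 295.] dp [-0.428  0.444]
```

Request:
{"name": "carry_out", "arguments": {
  "rows": [
    {"hand":-1,"dp":[0.006,0.005,0.2],"turn":[0,0,0]},
    {"hand":-1,"dp":[0,0,0.2],"turn":[0,0,0]},
    {"hand":-1,"dp":[0,0,0.092],"turn":[0,0,0]},
    {"hand":-1,"dp":[0,0,0],"turn":[0,0,0]},
    {"hand":0.2,"dp":[0,0,0],"turn":[0,0,0]}
  ]
}}

```text
time_s: 29.72
tcp_pos: [0.4999, -0.1021, 0.0331]
eef_rot: [0.383, 0.924, -0.0, -0.0]
force: [-0.2, -0.2, 0.0]
grip_width: 0.0514
grasp_force: 0.0
```

Request:
{"name": "carry_out", "arguments": {
  "rows": [
    {"hand":0.5,"dp":[0,0,0],"turn":[0,0,0]},
    {"hand":0.5,"dp":[0,0,0],"turn":[0,0,0]},
    {"hand":0.5,"dp":[0,0,-0.2],"turn":[0,0,0]},
    {"hand":0.5,"dp":[0,0,-0.2],"turn":[0,0,0]},
    {"hand":0.5,"dp":[0,0,-0.1],"turn":[0,0,0]}
  ]
}}

```text
time_s: 30.35
tcp_pos: [0.5009, -0.1019, 0.1609]
eef_rot: [0.383, 0.924, 0.0, 0.002]
force: [0.2, 0.2, -0.1]
grip_width: 0.064
grasp_force: 0.0
```

Request:
{"name": "carry_out", "arguments": {
  "rows": [
    {"hand":0.5,"dp":[-0.099,-0.177,0],"turn":[0,0,0]},
    {"hand":0.5,"dp":[-0.099,-0.177,0],"turn":[0,0,0]},
    {"hand":0.5,"dp":[-0.099,-0.177,0],"turn":[0,0,0]},
    {"hand":0.5,"dp":[-0.099,-0.177,0],"turn":[0,0,0]},
    {"hand":0.5,"dp":[-0.099,-0.177,0],"turn":[0,0,0]}
  ]
}}

```text
time_s: 30.98
tcp_pos: [0.4303, -0.3471, 0.1585]
eef_rot: [0.383, 0.924, -0.0, 0.0]
force: [0.7, -0.1, 0.5]
grip_width: 0.064
grasp_force: 0.0
```

Request:
{"name": "carry_out", "arguments": {
  "rows": [
    {"hand":0.5,"dp":[0,0,0],"turn":[0,0,0]},
    {"hand":0.5,"dp":[0,0,0],"turn":[0,0,0]},
    {"hand":0.5,"dp":[0,0,0],"turn":[0,0,0]},
    {"hand":0.5,"dp":[0,0,0],"turn":[0,0,0]},
    {"hand":0.5,"dp":[0,0,0],"turn":[0,0,0]}
  ]
}}

```text
time_s: 31.6
tcp_pos: [0.4312, -0.3451, 0.1581]
eef_rot: [0.383, 0.924, -0.0, 0.0]
force: [0.1, 0.4, 0.5]
grip_width: 0.0637
grasp_force: 0.0
```

```bash
python3 plan.py .431 -.346 .046; python3 cups.py side wrist
```

```text
t 31.6 tcp [ 0.4312 -0.3451  0.1581] yaw_y 45.02 tilt 0.0 w 0.0637 gf 0.0 F [0.1 0.4 0.5]
[ 0.431 -0.346  0.046] dp total [-0.0021 -0.0032  0.4484]
31.6 [ 0.4312 -0.3451  0.1581] 0.0637 45.0
side cup [ 0.4311 -0.344 ] ztop 0.0878 61 px [340. 332.] dp [0.003 0.003]
side cup [ 0.4976 -0.1013] ztop 0.0756 96 px [298. 254.] dp [0.501 0.877]
side cup [ 0.5767 -0.1046] ztop 0.0761 54 px [322. 240.] dp [0.268 1.092]
side cup [ 0.5786 -0.0286] ztop 0.0753 49 px [305. 223.] dp [0.478 1.312]
wrist cup [ 0.4314 -0.3458] ztop 0.0861 2516 px [319. 251.] dp [-0.003 -0.002]
```

Request:
{"name": "carry_out", "arguments": {
  "rows": [
    {"hand":0.5,"dp":[-0.003,-0.002,0.2],"turn":[0,0,0]},
    {"hand":0.5,"dp":[0,0,0.2],"turn":[0,0,0]},
    {"hand":0.5,"dp":[0,0,0.048],"turn":[0,0,0]},
    {"hand":0.5,"dp":[0,0,0],"turn":[0,0,0]},
    {"hand":-1,"dp":[0,0,0],"turn":[0,0,0]}
  ]
}}

```text
time_s: 32.33
tcp_pos: [0.432, -0.3473, 0.0478]
eef_rot: [0.383, 0.924, -0.0, 0.001]
force: [-3.0, 3.0, 11.8]
grip_width: 0.0489
grasp_force: 39.6
```

Request:
{"name": "carry_out", "arguments": {
  "rows": [
    {"hand":-1,"dp":[0,0,0],"turn":[0,0,0]},
    {"hand":-1,"dp":[0,0,0],"turn":[0,0,0]},
    {"hand":-1,"dp":[0,0,0],"turn":[0,0,0]},
    {"hand":-1,"dp":[0,0,-0.04],"turn":[0,0,0]},
    {"hand":-1,"dp":[0,0,-0.2],"turn":[0,0,0]}
  ]
}}

```text
time_s: 32.95
tcp_pos: [0.4299, -0.3454, 0.1056]
eef_rot: [0.383, 0.924, 0.001, -0.002]
force: [0.9, -0.8, -1.0]
grip_width: 0.0489
grasp_force: 42.0
```

Request:
{"name": "carry_out", "arguments": {
  "rows": [
    {"hand":-1,"dp":[0,0,-0.2],"turn":[0,0,0]},
    {"hand":-1,"dp":[0.1185,0.1845,0],"turn":[0,0,0]},
    {"hand":-1,"dp":[0.1185,0.1845,0],"turn":[0,0,0]},
    {"hand":-1,"dp":[0.1185,0.1845,0],"turn":[0,0,0]},
    {"hand":-1,"dp":[0.1185,0.1845,0],"turn":[0,0,0]}
  ]
}}

```text
time_s: 33.58
tcp_pos: [0.4782, -0.1307, 0.1572]
eef_rot: [0.383, 0.924, 0.0, 0.001]
force: [0.9, -0.6, -1.1]
grip_width: 0.0486
grasp_force: 42.0
```

Request:
{"name": "carry_out", "arguments": {
  "rows": [
    {"hand":-1,"dp":[0.1185,0.1845,0],"turn":[0,0,0]},
    {"hand":-1,"dp":[0.1185,0.1845,0],"turn":[0,0,0]},
    {"hand":-1,"dp":[0,0,0],"turn":[0,0,0]},
    {"hand":-1,"dp":[0,0,0],"turn":[0,0,0]},
    {"hand":-1,"dp":[0,0,0],"turn":[0,0,0]}
  ]
}}

```text
time_s: 34.2
tcp_pos: [0.5012, -0.0261, 0.1564]
eef_rot: [0.384, 0.924, -0.0, 0.0]
force: [-0.6, -0.2, -0.8]
grip_width: 0.0484
grasp_force: 42.1
```

```bash
python3 plan.py .5013 -.0245 .033; python3 cups.py wrist scene
```

```text
t 34.2 tcp [ 0.5012 -0.0261  0.1564] yaw_y 44.89 tilt 0.01 w 0.0484 gf 42.1 F [-0.6 -0.2 -0.8]
[ 0.5013 -0.0245  0.033 ] dp total [0.0042 0.0048 0.4935]
34.2 [ 0.5012 -0.0261  0.1564] 0.0484 44.9
wrist cup [ 0.4996 -0.1   ] ztop 0.0729 748 px [230. 326.] dp [-0.205 -0.213]
wrist cup [ 0.5002 -0.0267] ztop 0.1945 7955 px [317. 361.] dp [ 0.001 -0.004]
wrist cup [0.574  0.0167] ztop 0.073 509 px [459. 279.] dp [-0.084  0.327]
scene cup [ 0.4984 -0.0996] ztop 0.0756 119 px [324. 240.] dp [-0.201 -0.215]
scene cup [ 0.5008 -0.0229] ztop 0.1962 108 px [359. 197.] dp [0.01  0.008]
scene cup [ 0.5764 -0.101 ] ztop 0.0755 147 px [336. 267.] dp [-0.425  0.002]
scene cup [ 0.578 -0.026] ztop 0.0756 143 px [368. 258.] dp [-0.217  0.218]
scene cup [ 0.6547 -0.102 ] ztop 0.0748 163 px [349. 295.] dp [-0.649  0.221]
```

Request:
{"name": "carry_out", "arguments": {
  "rows": [
    {"hand":-1,"dp":[0.004,0.005,0.2],"turn":[0,0,0]},
    {"hand":-1,"dp":[0,0,0.2],"turn":[0,0,0]},
    {"hand":-1,"dp":[0,0,0.092],"turn":[0,0,0]},
    {"hand":-1,"dp":[0,0,0],"turn":[0,0,0]},
    {"hand":0.2,"dp":[0,0,0],"turn":[0,0,0]}
  ]
}}

```text
time_s: 34.92
tcp_pos: [0.5015, -0.0242, 0.0331]
eef_rot: [0.384, 0.924, -0.0, -0.0]
force: [0.0, -0.2, -0.0]
grip_width: 0.051
grasp_force: 0.0
```

Request:
{"name": "carry_out", "arguments": {
  "rows": [
    {"hand":0.5,"dp":[0,0,0],"turn":[0,0,0]},
    {"hand":0.5,"dp":[0,0,0],"turn":[0,0,0]},
    {"hand":0.5,"dp":[0,0,-0.2],"turn":[0,0,0]},
    {"hand":0.5,"dp":[0,0,-0.2],"turn":[0,0,0]},
    {"hand":0.5,"dp":[0,0,-0.2],"turn":[0,0,0]}
  ]
}}

```text
time_s: 35.55
tcp_pos: [0.5013, -0.0235, 0.1849]
eef_rot: [0.383, 0.924, 0.0, 0.0]
force: [1.3, -0.7, -0.1]
grip_width: 0.0639
grasp_force: 0.0
```

Request:
{"name": "carry_out", "arguments": {
  "rows": [
    {"hand":0.5,"dp":[0,0,-0.2],"turn":[0,0,0]},
    {"hand":-1,"dp":[0,0,-0.05],"turn":[0,0,0]},
    {"hand":-1,"dp":[0,0,0],"turn":[0,0,0]},
    {"hand":-1,"dp":[0,0,0],"turn":[0,0,0]},
    {"hand":-1,"dp":[0,0,0],"turn":[0,0,0]}
  ]
}}

```text
time_s: 36.17
tcp_pos: [0.5008, -0.0235, 0.2442]
eef_rot: [0.383, 0.924, -0.0, -0.001]
force: [-0.9, -0.3, -0.9]
grip_width: -0.0001
grasp_force: 0.0
```

```bash
python3 cups.py scene side; python3 - <<'E'
import cv2,numpy as np
a=cv2.imread('pics/last_scene.png')[130:350,130:590]; cv2.imwrite('pics/c1.png',cv2.resize(a,None,fx=1.7,fy=1.7))
E
```

```text
36.2 [ 0.5008 -0.0235  0.2442] -0.0001 45.0
scene cup [ 0.4985 -0.0994] ztop 0.075 118 px [324. 240.] dp [-0.209 -0.221]
scene cup [ 0.5002 -0.0222] ztop 0.0767 114 px [356. 231.] dp [0.005 0.002]
scene cup [ 0.5763 -0.1009] ztop 0.0752 152 px [336. 267.] dp [-0.433 -0.005]
scene cup [ 0.5783 -0.026 ] ztop 0.0766 129 px [368. 257.] dp [-0.226  0.212]
scene cup [ 0.6549 -0.1021] ztop 0.0754 163 px [349. 295.] dp [-0.658  0.214]
side cup [ 0.4978 -0.1012] ztop 0.0762 86 px [298. 254.] dp [-0.212 -0.228]
side cup [ 0.4993 -0.0234] ztop 0.0756 64 px [280. 235.] dp [ 0.004 -0.004]
side cup [ 0.5753 -0.1027] ztop 0.0754 85 px [321. 240.] dp [-0.435 -0.013]
side cup [ 0.5774 -0.0278] ztop 0.0758 59 px [304. 223.] dp [-0.229  0.205]
side cup [ 0.6543 -0.1039] ztop 0.0757 67 px [344. 226.] dp [-0.661  0.207]
```

View pics/c1.png

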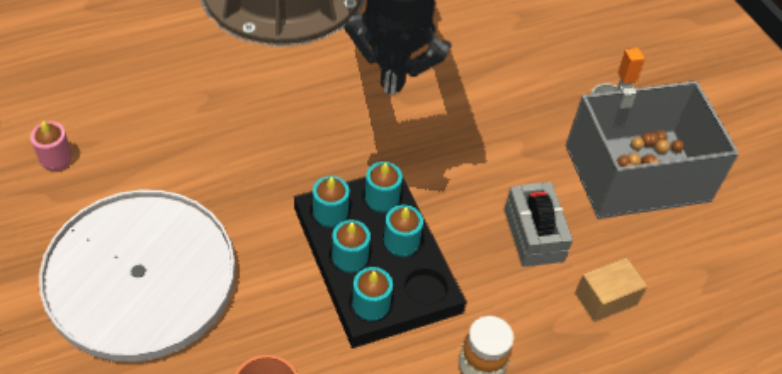

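All five cups are down in wells, the dipper hangs, and the label box, jar and pot are untouched. Now the dimmer: fingers shut, turn to the box's axis and look closely.

Request:
{"name": "carry_out", "arguments": {
  "rows": [
    {"hand":-1,"dp":[0,0,0],"turn":[0,0,-0.0575]},
    {"hand":-1,"dp":[0,0,0],"turn":[0,0,-0.0575]},
    {"hand":-1,"dp":[0,0,0],"turn":[0,0,-0.0575]},
    {"hand":-1,"dp":[-0.007,0.196,0],"turn":[0,0,0]},
    {"hand":-1,"dp":[-0.007,0.196,0],"turn":[0,0,0]}
  ]
}}

```text
time_s: 36.9
tcp_pos: [0.5288, 0.0714, 0.2451]
eef_rot: [0.123, 0.992, -0.0, -0.0]
force: [0.7, -1.2, 0.3]
grip_width: 0.0001
grasp_force: 0.0
```

Request:
{"name": "carry_out", "arguments": {
  "rows": [
    {"hand":-1,"dp":[-0.007,0.196,0],"turn":[0,0,0]},
    {"hand":-1,"dp":[-0.007,0.196,0],"turn":[0,0,0]},
    {"hand":-1,"dp":[0,0,0],"turn":[0,0,0]},
    {"hand":-1,"dp":[0,0,0],"turn":[0,0,0]},
    {"hand":-1,"dp":[0,0,0],"turn":[0,0,0]}
  ]
}}

```text
time_s: 37.52
tcp_pos: [0.5554, 0.1639, 0.2454]
eef_rot: [0.122, 0.992, -0.0, -0.0]
force: [0.3, -0.4, -0.9]
grip_width: 0.0001
grasp_force: 0.0
```

```bash
python3 plan.py .62 .157 .1; cat > dim.py <<'E'
import sys; from h import *
c0=np.array([.620,.157])
def get(n):
    c=cam(n); p,uv=cloud(c); b=np.median(p[abs(p[:,2])<.012,2]);p[:,2]-=b
    col=c['color'][uv[:,1],uv[:,0]];hs=cv2.cvtColor(col[None],cv2.COLOR_BGR2HSV)[0].astype(int)
    near=np.hypot(*(p[:,:2]-c0).T)<.075
    cv2.imwrite(f'pics/last_{n}.png',c['color']);return c,p,uv,hs,near
for n in sys.argv[1:]:
    c,p,uv,hs,near=get(n)
    m=near&(abs(p[:,2]-.055)<.003)
    r=cv2.minAreaRect((p[m][:,:2]*1000).astype(np.float32));print(n,'cheeks',np.round(r[0],1),np.round(r[1],1),round(r[2],2),m.sum())
    a=np.radians(-14);ax=np.array([np.cos(a),np.sin(a)]);
    loc=lambda q:np.c_[(q[:,:2]-c0)@ax,(q[:,:2]-c0)@[-ax[1],ax[0]],q[:,2]]
    w=m&(hs[:,2]>215)&(hs[:,1]<30)
    if w.any(): print('  white',w.sum(),loc(p[w]).mean(0).round(4),p[w].mean(0).round(4),'px',uv[w].mean(0))
    k=near&(p[:,2]>.058)&(p[:,2]<.09);l=loc(p[k])
    if k.any(): print('  wheel y',np.percentile(l[:,1],[3,97]).round(4),'zmax',l[:,2].max().round(4))
    r=k&((hs[:,0]<8)|(hs[:,0]>172))&(hs[:,1]>130)&(hs[:,2]>60)
    if r.any(): q=loc(p[r]).mean(0);print('  red',r.sum(),q.round(4),'px',uv[r].mean(0).round(1))
E
python3 dim.py wrist scene side
```

```text
t 37.52 tcp [0.5554 0.1639 0.2454] yaw_y 75.96 tilt 0.04 w 0.0001 gf 0.0 F [ 0.3 -0.4 -0.9]
[0.62  0.157 0.1  ] dp total [-0.2578  0.036   0.5813]
wrist cheeks [617.9 159.5] [60.9 98.6] 77.62 3415
  white 145 [-0.0185 -0.0007  0.0565] [0.6019 0.1608 0.0565] px [328.64137931 262.42758621]
  wheel y [-0.0139  0.019 ] zmax 0.0806
  red 170 [-0.0231  0.0009  0.07  ] px [331.2 262.8]
scene cheeks [621.  159.4] [ 61.9 103.3] 76.29 514
  white 7 [-0.0024  0.0013  0.0571] [0.618  0.1589 0.0571] px [447.         253.42857143]
  wheel y [-0.0205  0.0254] zmax 0.0831
  red 21 [-0.0189 -0.0005  0.0726] px [445.8 243.8]
side cheeks [619.8 156.6] [ 65.5 101.3] 77.85 250
  wheel y [-0.0297  0.0152] zmax 0.0821
  red 17 [-0.0216 -0.0002  0.0684] px [270.4 183.1]
```

View pics/last_wrist.png

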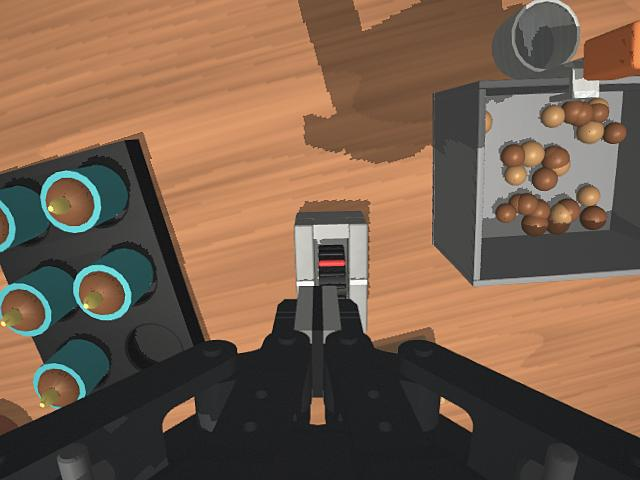

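Red ridge at pixel (331,263). The white marks on the cheeks are at about (302,283) and (357,282), and the shut fingers point at the wheel from below.

```bash
python3 - <<'E'
from h import *
c=cam('wrist'); g=c['color']
for r in (slice(298,308),slice(352,362)):
    s=cv2.cvtColor(g,cv2.COLOR_BGR2HSV)[270:296,r]; print(s[:,:,2].mean(1).round().astype(int))
q=plane(c,[[302,283],[357,282]],.0556); print(q, q.mean(0)); d=q[0]-q[1]; print(np.degrees(np.arctan2(d[1],d[0])))
E
```

```text
[194 195 194 195 195 195 196 198 179 138 129 255 250 248 253 249  77  98
  99 100  98  98  97  95  93  93]
[191 191 191 192 192 193 194 160 101 180 255 248 247 251 209 184 188 190
 190 190 190 192 193 193 192 192]
[[0.61496031 0.13452055 0.0556    ]
 [0.62545709 0.18018158 0.0556    ]] [0.6202087  0.15735106 0.0556    ]
-102.94649151339257
```

Request:
{"name": "carry_out", "arguments": {
  "rows": [
    {"hand":-1,"dp":[-0.222,0.037,0],"turn":[0,0,0]},
    {"hand":-1,"dp":[0,0,0.2],"turn":[0,0,0]},
    {"hand":-1,"dp":[0,0,0.2],"turn":[0,0,0]},
    {"hand":-1,"dp":[0,0,0.18],"turn":[0,0,0]},
    {"hand":-1,"dp":[0,0,0.04],"turn":[0,0,0]}
  ]
}}

```text
time_s: 38.35
tcp_pos: [0.6101, 0.1598, 0.0881]
eef_rot: [0.122, 0.993, -0.001, -0.002]
force: [0.2, -0.1, -0.5]
grip_width: -0.0003
grasp_force: 0.0
```

Request:
{"name": "carry_out", "arguments": {
  "rows": [
    {"hand":-1,"dp":[0,0,0.01],"turn":[0,0,0]},
    {"hand":-1,"dp":[0,0,0],"turn":[0,0,0]},
    {"hand":-1,"dp":[0,0,0],"turn":[0,0,0]},
    {"hand":-1,"dp":[0,0,0],"turn":[0,0,0]},
    {"hand":-1,"dp":[0,0,0],"turn":[0,0,0]}
  ]
}}

```text
time_s: 38.98
tcp_pos: [0.612, 0.1606, 0.0885]
eef_rot: [0.122, 0.993, 0.0, 0.0]
force: [-0.3, 0.5, -0.2]
grip_width: -0.0002
grasp_force: 0.0
```

```bash
python3 plan.py .6114 .1594 .08; python3 dim.py scene side; python3 - <<'E'
import cv2,numpy as np
a=cv2.imread('pics/last_scene.png')[190:300,390:510];b=cv2.imread('pics/last_side.png')[120:230,215:335]
cv2.imwrite('pics/m1.png',np.hstack([cv2.resize(a,(400,367),interpolation=2),cv2.resize(b,(400,367),interpolation=2)]))
E
```

```text
t 38.98 tcp [0.612  0.1606 0.0885] yaw_y 76.01 tilt 0.03 w -0.0002 gf 0.0 F [-0.3  0.5 -0.2]
[0.6114 0.1594 0.08  ] dp total [ 0.001  -0.0051  0.034 ]
scene cheeks [621.5 159.7] [ 62.2 105.2] 76.33 462
  white 8 [-0.001  -0.0193  0.057 ] [0.6144 0.1385 0.057 ] px [438.5  254.75]
  wheel y [-0.0224  0.0238] zmax 0.0894
  red 7 [-0.0184 -0.0059  0.0728] px [443.6 244.1]
side cheeks [619.9 156.8] [ 64.6 101.5] 78.16 268
  wheel y [-0.0237  0.0169] zmax 0.0899
  red 13 [-0.0222 -0.0007  0.0683] px [270.3 183.2]
```

View pics/m1.png

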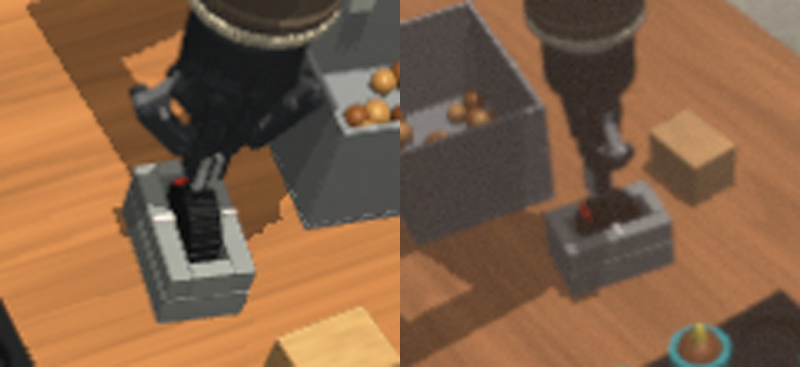

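The shut fingertips are above the wheel, just on the +x side of the red ridge. I'll creep down to contact.

Request:
{"name": "carry_out", "arguments": {
  "rows": [
    {"hand":-1,"dp":[0,-0.005,0.03],"turn":[0,0,0]},
    {"hand":-1,"dp":[0,0,0.002],"turn":[0,0,0]},
    {"hand":-1,"dp":[0,0,0],"turn":[0,0,0]},
    {"hand":-1,"dp":[0,0,0],"turn":[0,0,0]},
    {"hand":-1,"dp":[0,0,0],"turn":[0,0,0]}
  ]
}}

```text
time_s: 39.7
tcp_pos: [0.6115, 0.1593, 0.0801]
eef_rot: [0.122, 0.993, -0.0, 0.0]
force: [-0.3, -0.2, -0.3]
grip_width: 0.0002
grasp_force: 0.0
```

Request:
{"name": "carry_out", "arguments": {
  "rows": [
    {"hand":-1,"dp":[0,0,0.004],"turn":[0,0,0]},
    {"hand":-1,"dp":[0,0,0],"turn":[0,0,0]},
    {"hand":-1,"dp":[0,0,0],"turn":[0,0,0]},
    {"hand":-1,"dp":[0,0,0],"turn":[0,0,0]},
    {"hand":-1,"dp":[0,0,0],"turn":[0,0,0]}
  ]
}}

```text
time_s: 40.33
tcp_pos: [0.6116, 0.1593, 0.0794]
eef_rot: [0.122, 0.993, 0.0, 0.0]
force: [-1.4, 0.2, 4.9]
grip_width: -0.0001
grasp_force: 2.7
```

Contact at about 5 N. Roll the wheel along +x.

Request:
{"name": "carry_out", "arguments": {
  "rows": [
    {"hand":-1,"dp":[-0.014,0,0],"turn":[0,0,0]},
    {"hand":-1,"dp":[-0.014,0,0],"turn":[0,0,0]},
    {"hand":-1,"dp":[-0.014,0,0],"turn":[0,0,0]},
    {"hand":-1,"dp":[-0.014,0,0],"turn":[0,0,0]},
    {"hand":-1,"dp":[-0.014,0,0],"turn":[0,0,0]}
  ]
}}

```text
time_s: 40.95
tcp_pos: [0.6285, 0.155, 0.0789]
eef_rot: [0.122, 0.993, -0.0, -0.0]
force: [-1.6, -0.6, 1.2]
grip_width: -0.0002
grasp_force: 0.4
```

Request:
{"name": "carry_out", "arguments": {
  "rows": [
    {"hand":-1,"dp":[0,0,0],"turn":[0,0,0]},
    {"hand":-1,"dp":[0,0,0],"turn":[0,0,0]},
    {"hand":-1,"dp":[0,0,-0.12],"turn":[0,0,0]},
    {"hand":-1,"dp":[0.15,0,-0.16],"turn":[0,0,0]},
    {"hand":-1,"dp":[0.07,0,0],"turn":[0,0,0]}
  ]
}}

```text
time_s: 41.58
tcp_pos: [0.5749, 0.1689, 0.1515]
eef_rot: [0.122, 0.993, 0.001, 0.001]
force: [0.2, -0.1, 0.2]
grip_width: 0.0001
grasp_force: 0.0
```

```bash
python3 dim.py wrist scene side;python3 plan.py .6114 .1594 .0794
```

```text
wrist cheeks [604.1 162.4] [61.2 70.4] 77.07 5315
  white 108 [-0.0278  0.0042  0.0558] [0.5941 0.1678 0.0558] px [324.60185185 268.58333333]
  wheel y [-0.0094  0.0276] zmax 0.0736
scene cheeks [620.2 160.5] [ 61.9 103.9] 75.81 510
  white 7 [-0.0032  0.0012  0.0555] [0.6172 0.1589 0.0555] px [446.71428571 253.57142857]
  wheel y [-0.0229  0.0227] zmax 0.0839
  red 28 [-0.0108  0.0018  0.0769] px [448.  245.4]
side cheeks [619.7 155.2] [ 65.1 101.9] 76.99 269
  wheel y [-0.0241  0.0122] zmax 0.0817
  red 19 [-0.0127 -0.0015  0.076 ] px [273.3 180.6]
t 41.73 tcp [0.5743 0.1685 0.1487] yaw_y 76.05 tilt 0.03 w -0.0002 gf 0.0 F [ 0.6  0.4 -0.5]
[0.6114 0.1594 0.0794] dp total [-0.1527  0.0005  0.2773]
```

The wheel turned about 0.38 rad and the red ridge is now near -0.43 rad. Same stroke again, slightly shorter.

Request:
{"name": "carry_out", "arguments": {
  "rows": [
    {"hand":-1,"dp":[-0.153,0,0],"turn":[0,0,0]},
    {"hand":-1,"dp":[0,0,0.16],"turn":[0,0,0]},
    {"hand":-1,"dp":[0,0,0.1],"turn":[0,0,0]},
    {"hand":-1,"dp":[0,0,0],"turn":[0,0,0]},
    {"hand":-1,"dp":[0,0,0],"turn":[0,0,0]}
  ]
}}

```text
time_s: 42.35
tcp_pos: [0.6124, 0.1588, 0.0832]
eef_rot: [0.122, 0.993, -0.0, -0.001]
force: [-0.2, 0.0, -0.3]
grip_width: 0.0002
grasp_force: 0.0
```

```bash
python3 plan.py .6114 .1594 .0794
```

```text
t 42.35 tcp [0.6124 0.1588 0.0832] yaw_y 76.0 tilt 0.06 w 0.0002 gf 0.0 F [-0.2  0.  -0.3]
[0.6114 0.1594 0.0794] dp total [0.0043 0.0013 0.0151]
```

Request:
{"name": "carry_out", "arguments": {
  "rows": [
    {"hand":-1,"dp":[0.004,0,0.012],"turn":[0,0,0]},
    {"hand":-1,"dp":[0,0,0.005],"turn":[0,0,0]},
    {"hand":-1,"dp":[0,0,0],"turn":[0,0,0]},
    {"hand":-1,"dp":[0,0,0],"turn":[0,0,0]},
    {"hand":-1,"dp":[0,0,0],"turn":[0,0,0]}
  ]
}}

```text
time_s: 42.98
tcp_pos: [0.6113, 0.1594, 0.0799]
eef_rot: [0.122, 0.993, 0.0, 0.0]
force: [0.8, 0.3, 0.8]
grip_width: 0.0001
grasp_force: 0.3
```

Request:
{"name": "carry_out", "arguments": {
  "rows": [
    {"hand":-1,"dp":[-0.012,0,0],"turn":[0,0,0]},
    {"hand":-1,"dp":[-0.012,0,0],"turn":[0,0,0]},
    {"hand":-1,"dp":[-0.012,0,0],"turn":[0,0,0]},
    {"hand":-1,"dp":[-0.012,0,0],"turn":[0,0,0]},
    {"hand":-1,"dp":[-0.012,0,0],"turn":[0,0,0]}
  ]
}}

```text
time_s: 43.6
tcp_pos: [0.626, 0.1557, 0.0797]
eef_rot: [0.122, 0.993, -0.0, -0.0]
force: [-0.3, -0.1, 0.4]
grip_width: -0.0001
grasp_force: 0.3
```

Request:
{"name": "carry_out", "arguments": {
  "rows": [
    {"hand":-1,"dp":[0,0,0],"turn":[0,0,0]},
    {"hand":-1,"dp":[0,0,0],"turn":[0,0,0]},
    {"hand":-1,"dp":[0,0,-0.12],"turn":[0,0,0]},
    {"hand":-1,"dp":[0.15,0,-0.16],"turn":[0,0,0]},
    {"hand":-1,"dp":[0.15,0,-0.16],"turn":[0,0,0]}
  ]
}}

```text
time_s: 44.22
tcp_pos: [0.5519, 0.1739, 0.1905]
eef_rot: [0.122, 0.993, -0.0, -0.0]
force: [-0.9, 1.2, 0.4]
grip_width: 0.0003
grasp_force: 0.0
```

Request:
{"name": "carry_out", "arguments": {
  "rows": [
    {"hand":-1,"dp":[0,0,-0.16],"turn":[0,0,0]},
    {"hand":-1,"dp":[0,0,0],"turn":[0,0,0]},
    {"hand":-1,"dp":[0,0,0],"turn":[0,0,0]},
    {"hand":-1,"dp":[0,0,0],"turn":[0,0,0]},
    {"hand":-1,"dp":[0,0,0],"turn":[0,0,0]}
  ]
}}

```text
time_s: 44.85
tcp_pos: [0.5526, 0.1736, 0.2287]
eef_rot: [0.122, 0.993, -0.0, -0.001]
force: [-0.9, -0.2, -0.0]
grip_width: 0.0001
grasp_force: 0.0
```

```bash
python3 dim.py wrist scene side;python3 plan.py .6114 .1594 .0794;  python3 - <<'E'
import cv2
a=cv2.imread('pics/last_wrist.png')[200:420,200:460]; cv2.imwrite('pics/m2.png',cv2.resize(a,None,fx=3,fy=2.7))
E
```

```text
wrist cheeks [599.8 163.2] [60.4 61.6] 77.39 3016
  white 137 [-0.0195  0.0034  0.0563] [0.6019 0.165  0.0563] px [323.39416058 274.04379562]
  wheel y [-0.0161  0.0208] zmax 0.0756
scene cheeks [620.2 158.7] [ 63.3 103.6] 77.41 539
  white 10 [-0.0018 -0.0049  0.0566] [0.617  0.1526 0.0566] px [444.4 254. ]
  wheel y [-0.0193  0.0238] zmax 0.0846
  red 25 [-0.0048  0.0016  0.079 ] px [448.8 246.9]
side cheeks [619.8 157.3] [ 65.9 100.7] 78.14 263
  wheel y [-0.0286  0.013 ] zmax 0.0862
  red 18 [-0.007  -0.0012  0.0778] px [275.  179.5]
t 45.0 tcp [0.5529 0.1738 0.2293] yaw_y 76.0 tilt 0.05 w -0.0002 gf 0.0 F [-0.5 -0.1 -0.3]
[0.6114 0.1594 0.0794] dp total [-0.2415  0.0011  0.5993]
```

View pics/m2.png

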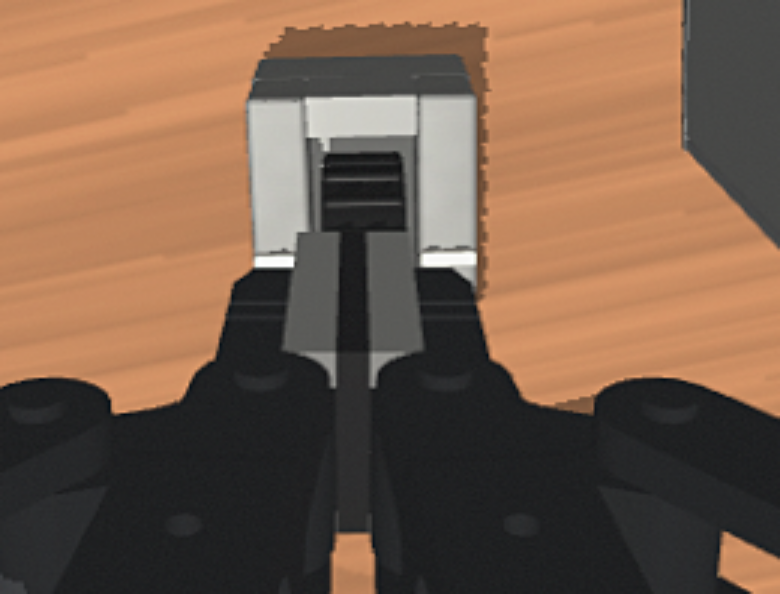

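The red ridge is out of view behind the finger here. Scene and side put it about 6 mm (0.2 rad) short of the marks, so one small firm stroke should finish it.

Request:
{"name": "carry_out", "arguments": {
  "rows": [
    {"hand":-1,"dp":[-0.13,0,0],"turn":[0,0,0]},
    {"hand":-1,"dp":[-0.135,0,0.18],"turn":[0,0,0]},
    {"hand":-1,"dp":[0,0,0.2],"turn":[0,0,0]},
    {"hand":-1,"dp":[0,0,0.15],"turn":[0,0,0]},
    {"hand":-1,"dp":[0,0,0.05],"turn":[0,0,0]}
  ]
}}

```text
time_s: 45.62
tcp_pos: [0.6159, 0.1575, 0.0824]
eef_rot: [0.122, 0.993, -0.001, -0.002]
force: [0.1, 0.0, 1.1]
grip_width: -0.0
grasp_force: 0.0
```

Request:
{"name": "carry_out", "arguments": {
  "rows": [
    {"hand":-1,"dp":[0,0,0],"turn":[0,0,0]},
    {"hand":-1,"dp":[0,0,0],"turn":[0,0,0]},
    {"hand":-1,"dp":[0,0,0],"turn":[0,0,0]},
    {"hand":-1,"dp":[0,0,0],"turn":[0,0,0]},
    {"hand":-1,"dp":[0,0,0],"turn":[0,0,0]}
  ]
}}

```text
time_s: 46.25
tcp_pos: [0.6174, 0.1579, 0.0852]
eef_rot: [0.122, 0.993, 0.0, 0.0]
force: [0.6, -0.1, 0.4]
grip_width: 0.0001
grasp_force: 0.0
```

```bash
python3 plan.py .6173 .1581 .0794
```

```text
t 46.25 tcp [0.6174 0.1579 0.0852] yaw_y 76.01 tilt 0.03 w 0.0001 gf 0.0 F [ 0.6 -0.1  0.4]
[0.6173 0.1581 0.0794] dp total [0.0007 0.0007 0.0232]
```

Request:
{"name": "carry_out", "arguments": {
  "rows": [
    {"hand":-1,"dp":[0,0,0.02],"turn":[0,0,0]},
    {"hand":-1,"dp":[0,0,0.004],"turn":[0,0,0]},
    {"hand":-1,"dp":[0,0,0],"turn":[0,0,0]},
    {"hand":-1,"dp":[0,0,0],"turn":[0,0,0]},
    {"hand":-1,"dp":[0,0,0],"turn":[0,0,0]}
  ]
}}

```text
time_s: 46.88
tcp_pos: [0.618, 0.1579, 0.0794]
eef_rot: [0.122, 0.993, 0.0, 0.001]
force: [-0.8, -1.4, 12.2]
grip_width: -0.0
grasp_force: 5.9
```

Request:
{"name": "carry_out", "arguments": {
  "rows": [
    {"hand":-1,"dp":[-0.009,0,0],"turn":[0,0,0]},
    {"hand":-1,"dp":[-0.009,0,0],"turn":[0,0,0]},
    {"hand":-1,"dp":[-0.009,0,0],"turn":[0,0,0]},
    {"hand":-1,"dp":[0,0,0],"turn":[0,0,0]},
    {"hand":-1,"dp":[0,0,0],"turn":[0,0,0]}
  ]
}}

```text
time_s: 47.5
tcp_pos: [0.625, 0.1563, 0.0796]
eef_rot: [0.122, 0.993, 0.0, 0.001]
force: [0.9, -1.4, 13.0]
grip_width: 0.0003
grasp_force: 6.6
```

Request:
{"name": "carry_out", "arguments": {
  "rows": [
    {"hand":-1,"dp":[0,0,-0.08],"turn":[0,0,0]},
    {"hand":-1,"dp":[0,0,-0.2],"turn":[0,0,0]},
    {"hand":-1,"dp":[0.2,0,-0.1],"turn":[0,0,0]},
    {"hand":-1,"dp":[0.2,0,-0.1],"turn":[0,0,0]},
    {"hand":-1,"dp":[0.2,0,-0.1],"turn":[0,0,0]}
  ]
}}

```text
time_s: 48.12
tcp_pos: [0.4767, 0.1926, 0.2251]
eef_rot: [0.122, 0.993, 0.0, 0.0]
force: [0.2, 0.4, 0.1]
grip_width: -0.0002
grasp_force: 0.0
```

Request:
{"name": "carry_out", "arguments": {
  "rows": [
    {"hand":0,"dp":[0,0,0],"turn":[0,0,0]},
    {"hand":1,"dp":[0,0,0],"turn":[0,0,0]},
    {"hand":1,"dp":[0,0,0],"turn":[0,0,0]},
    {"hand":1,"dp":[0,0,0],"turn":[0,0,0]},
    {"hand":1,"dp":[0,0,0],"turn":[0,0,0]}
  ]
}}

```text
time_s: 48.75
tcp_pos: [0.4785, 0.1922, 0.2233]
eef_rot: [0.122, 0.993, -0.0, -0.0]
force: [0.1, 0.9, 0.0]
grip_width: 0.085
grasp_force: 0.0
```

```bash
python3 dim.py wrist scene side;python3 plan.py .6114 .1594 .0794;  python3 - <<'E'
import cv2
a=cv2.imread('pics/last_wrist.png'); cv2.imwrite('pics/m3.png',a)
E
```

```text
wrist cheeks [616.9 159.3] [61.  97.2] 77.7 4260
  white 62 [-0.0008  0.0008  0.0575] [0.6194 0.158  0.0575] px [319.82258065 381.85483871]
  wheel y [-0.0089  0.0123] zmax 0.0819
  red 174 [-0.0009  0.0013  0.0793] px [320.6 397.8]
scene cheeks [620.1 160.1] [ 61.7 103.3] 76.37 526
  white 7 [-0.0017 -0.0066  0.0565] [0.6168 0.151  0.0565] px [443.71428571 254.14285714]
  wheel y [-0.0207  0.0263] zmax 0.083
  red 30 [0.0019 0.0017 0.0793] px [449.6 249.2]
side cheeks [619.3 156.6] [ 67.3 102.5] 78.07 272
  wheel y [-0.0265  0.011 ] zmax 0.0828
  red 19 [-0.0003 -0.0017  0.0789] px [277.2 178.7]
t 48.9 tcp [0.4783 0.1924 0.2236] yaw_y 76.0 tilt 0.03 w 0.0854 gf 0.0 F [ 0.1 -0.3 -0.3]
[0.6114 0.1594 0.0794] dp total [-0.5486  0.001   0.5764]
```

View pics/m3.png

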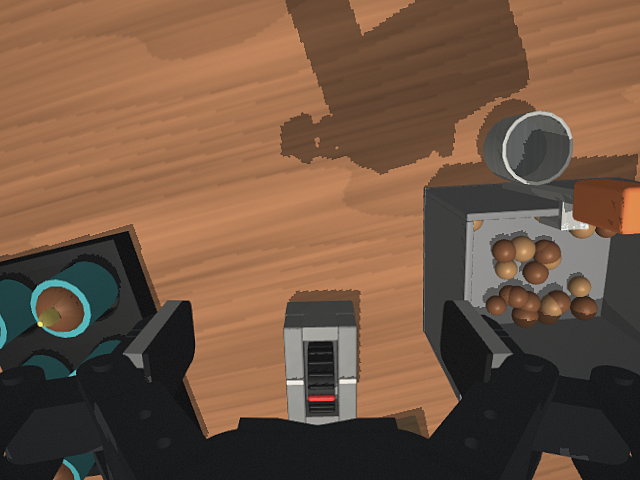

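The red ridge, pixel (321,398), now measures 0 to 2 mm from the white-mark line in all three views, and ±4.8 mm is allowed. A last check of the cups, then hand in.

```bash
python3 cups.py scene
```

```text
48.9 [0.4783 0.1924 0.2236] 0.0854 76.0
scene cup [ 0.4984 -0.0994] ztop 0.0751 122 px [324. 240.] dp [-0.36  -1.113]
scene cup [ 0.5005 -0.0222] ztop 0.0767 118 px [356. 231.] dp [-0.294 -0.811]
scene cup [ 0.5765 -0.101 ] ztop 0.0759 145 px [336. 267.] dp [-0.665 -1.044]
scene cup [ 0.5782 -0.0259] ztop 0.0759 133 px [368. 258.] dp [-0.599 -0.751]
scene cup [ 0.6548 -0.1021] ztop 0.076 155 px [349. 295.] dp [-0.97  -0.972]
```

```bash
python3 -c "
from plant import bot
print(bot.finish_job())"
```

```text
the job is handed in; nothing more can be done
None
```

The job is handed in: all five cups measured seated in their own wells, the dipper was hanging on the bin's near rim, and the red ridge measured within 2 mm of the white marks; the hand-in gave no verdict.

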